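# Cam-lock the loose leg onto the upside-down pet feeding stand

## Robot

A 6-joint arm with a two-finger parallel gripper is mounted at the origin on the work surface. World frame = base frame: x ahead of the robot, y to its left, z up, the work surface at z = 0. Lengths are in mm, angles in rad, forces in N, time in s.
With the tool pointing down it reaches from about 350 to 775 mm from the base axis. Payload 7.3 kg.
Tool frame: the origin (TCP) lies midway between the tips of the shut fingers; the grasp point (between the pads) lies 19 mm behind it (grasp_offset is the z of the grasp point in the tool frame, in mm); z points along the fingers, y is the direction in which the jaws open and shut (so a half turn about z gives the same grasp; the last joint's range is limited). The gripper opens to 92 mm and grips with 3 to 60 N. Pads are 19 mm wide; open, the fingers measure 130 mm over their backs; the gripper's body (75 mm by 190 mm) begins 47 mm behind the grasp point.
Start: joints at [1.127, 0.342, 1.524, -0, 1.275, -0.146], TCP at [154.029, 501.916, 226.741] pointing down, gripper open.
Joint ranges: [-2.53, 2.53], [-0.77, 2.02], [0.04, 2.7], [-1, 4.14], [0.28, 2.66], [-3.11, 3.11]. Speed limits (rad/s): [2.57, 2.57, 3.14, 3.14, 3.14, 3.14].

## Interface

Orientations are given as [roll, pitch, yaw] about the fixed x, y, z axes, in that order (R = Rz(yaw) Ry(pitch) Rx(roll)).
In Python, from plant import get_obs, capture, camera_model, close_job, boxes_of, regions_of, place_of, grasp_offset gives the robot as it stands. The module is installed in compiled form; this text tells all that it offers.
- The arm moves only by the tool send_rows, never from a script. Its argument "targets" is a list that holds one entry, the list of rows, each a list of 7 numbers: the turn, a rotation vector about the tool's x, y, z in degrees, then the shift along the tool's x, y, z in mm, then the closure, from -1 (fully open) to 1 (shut). A call has 1 to 5 rows; each row is the pose to reach, as a shift and turn from the pose commanded when the call began, along the tool's axes at that moment; what a row does not reach only later rows make up. A row lasts 1/12 s, in which the tool goes at most 41.7 mm and 7.16 degrees, less where a joint would pass 70% of its speed; a pose out of reach is approached as far as the arm can. A call with a gripper value outside its range is refused whole. The fingers move at their own pace and stop on an object; the grip force is fixed at half the most. Time passes only in rows, so rows that repeat a pose let the fingers close. It gives the time, the measured TCP pose, the force and the opening at its end, in the units of the state.
- get_obs(): the state, without advancing time (a new reading comes with each control period).
- capture(name): name is "side" or "top"; returns the picture (400x640x3 uint8, red, green, blue); there is no depth.
- camera_model(name): a dict with "K" (3x3 intrinsics, pixels), "k1" (the pictures are not rectified: a ray, as slopes to the right and down, at radius r is drawn at 1 + k1 r^2 times it, then the intrinsics apply), "world_to_cam" (4x4, takes a point from world to camera coordinates). Camera axes: x right, y up, looking along -z (the intrinsics and any distortion apply to the point x, -y, -z); pixel columns grow to the right and rows downward; lengths in mm; the calibration is good to about 2 mm. A picture is of the moment at which its call begins. camera_model takes no time and is no camera call.
- close_job(): hands the job in, once; it reports no verdict.
Trained networks look in the newest picture that a camera, given by its name, has taken for a name from the list of things; names that differ only in an ending like _2 or _b are one class to them, and where a whole thing is asked for, a point or a joint stands for the part that bears it (a point fixed in the world has none). Each returns a list of dicts, best first, with "conf" (0 to 1); they miss things now and then, are a little off and sometimes report something else, mostly with a low value. They report only what shows in the picture. A call takes as long as a camera call. They do not tell look-alikes from the thing itself.
- boxes_of(label, camera): "location" ([row, column] in pixels, amid what is visible of it).
- regions_of(label, camera): "region" (400x640 bool, what is visible of it) and "location" ([row, column] in pixels, amid what is visible of it).
- place_of(label, camera): "location" ([row, column] in pixels: a listed point, or the origin of a listed thing).
The state is a dict: "time": time; "joint_positions": joint angles; "dq": joint speeds; "tau": joint torques, N m; "tool_pos": TCP position; "tcp_rot": TCP orientation; "contact_force": force on the tool from outside, world axes, zero at the start; "moment": the same for the moment, N m; "grip_width": finger opening in mm.
Only numpy, scipy, OpenCV 4.12 (cv2) and the standard library are available. Lean on these libraries where they do the work, as an engineer would, in place of code of your own. Each camera call takes 0.05 s, during which the arm holds its last target.

## Task

The bamboo pet feeding stand lies upside down on the counter with one leg still loose. Push the loose leg's headed stud into the hole in the board's end until the leg sits flush against the board, then turn the wing of the cam lock clockwise until you feel it draw the leg firmly tight, without ramming the leg or forcing the cam on towards the end of its travel, and let go. Leave the feeder, the canister, the tin and the lid where they are.

Things in the scene. Friction and masses are not known exactly. Their poses are not given: they have to be found in the camera images.
- board: Stand's bamboo top board, upside down, fixed: 200 wide (its x), 330 long (its y), 30 mm thick, with a 130 mm bowl opening; at its +y end a leg 95 mm high is already fitted. Origin on the counter under the middle of the open end face (plane y = 0); +y runs into the board along the stud hole, z up. The cam lock sits in a black flange (top at height 31.5 mm) on the middle line, its axis at y = 48 mm.
- bore_mouth (a point): Middle of the mouth of the stud hole in the open end face, 15 mm above the counter. The hole is 14.6 mm wide (board x) and 17 mm high and leads 24 mm straight along board +y into the cam lock.
- leg: Loose leg: bamboo panel 200 wide (its x), 18 thick (its y), 95 mm high, 0.2 to 0.35 kg, standing on the counter 75 to 115 mm before the open end face, up to 0.25 rad askew. Origin: foot of the middle of its inner face (plane y = 0; the panel fills y = -18 to 0 mm, the stud points to +y). When fitted, its frame coincides with the board's. It can be pinched across its thickness and slid.
- stud_root (a point): Where the steel stud leaves the leg's inner face, 15 mm above its foot, so level with the hole. Neck 5 mm thick; rounded head 12 mm wide, 14.5 mm high. The tip stands 38 to 43 mm out, as far as it happens to be screwed in: not to be told exactly by looking, yet it decides at which angle the cam comes tight.
- leg_grip (a point): Middle of the leg's thickness, 80 mm above its foot: a good place to pinch the leg from above (15 mm below its top edge).
- cam_wing (a point): On the cam's vertical axis, 52 mm above the counter, inside its grip wing: an upright aluminium bar 36 long, 10 thick, from 35.5 to 62.5 mm above the counter, on a round cap 42 mm across. At cam value 0 the wing lies along board y, the red pointer towards the open end face. Free, it takes about 0.15 N m to turn, and stays where it is left; turned very hard it springs back a little.
- cam (a joint): Cam turn (rad), clockwise from above positive, range -0.2 to 3.6. Starts near 0: mouth open to the hole. Under 0.65 it is free of the stud of a flush leg; then its spiral draws the stud 3 mm per rad. Firmly tight comes, stud by stud, between about 1 and 3: the moment is then 0.2 to 0.3 N m above that of free turning (pull 30 to 65 N). Over 0.4 above (80 N and more) it crushes the wood.
- feeder: Bystander: white ceramic raised feeder bowl, 164 mm across, 105 mm high, origin under its centre.
- canister: Bystander: clear dry-food canister with knob and chute on a white stand, 150 x 130 mm foot, 326 mm high, origin under its centre.
- tin: Bystander: empty aluminium tin, 75 mm across, 52 mm high, origin under its centre.
- lid: Bystander: round mustard silicone tin lid, 86 mm across with a small tab, 12 mm high, origin under its centre.
Not all that is in view belongs to the job. Leave any green or red look-alike of the leg alone.

How it is judged:
By the outcome, as a careful person would: the job done as asked, in the order asked, and still so for the second after the job is handed in, with the robot touching nothing.
It also fails if it takes over 72 s, if anything falls off the work surface, if the arm or the gripper's body presses on something with over 40 N, if the wrist force passes 120 N, or if a joint passes its speed limit or range.

## Working session

There is one attempt and no reset: what is moved stays moved. The work goes in short steps, Python scripts to look and compute and a tool call to move; the robot and the scene stay as the last step left them, time stands still between calls to the robot, and variables do not carry over. Pictures are saved under pics/ and viewed, and the job is handed in when it is done.

Besides the shell and the picture viewer there is one more tool, called after "Call:" as name(argument=value, ...), one argument or row to a line, values as JSON. send_rows: Moves the arm, as the interface text tells. Its arguments: {"type":"object","properties":{"targets":{"type":"array","items":{"type":"array","items":{"type":"array","items":{"type":"number"}}}}},"required":["targets"]}

```bash
mkdir -p pics; ls; cat > h.py <<'E'
import numpy as np, cv2
from plant import *
def save(img,n): cv2.imwrite('pics/'+n,img[:,:,::-1])
def crop(img,r0,r1,c0,c1,s,n): save(cv2.resize(img[r0:r1,c0:c1],None,fx=s,fy=s,interpolation=cv2.INTER_CUBIC),n)
def proj(name,P):
    m=camera_model(name);T=np.array(m['world_to_cam']);K=np.array(m['K'])
    P=np.atleast_2d(P);c=P@T[:3,:3].T+T[:3,3]
    u=c[:,0]/-c[:,2];v=-c[:,1]/-c[:,2];f=1+m['k1']*(u*u+v*v)
    return np.c_[K[0,0]*u*f+K[0,2],K[1,1]*v*f+K[1,2]]
def ray(name,px):
    m=camera_model(name);T=np.array(m['world_to_cam']);K=np.array(m['K'])
    d=np.array([(px[0]-K[0,2])/K[0,0],(px[1]-K[1,2])/K[1,1]]);s=d.copy()
    for _ in range(20): s=d/(1+m['k1']*(s@s))
    r=T[:3,:3].T@np.array([s[0],-s[1],-1]);o=-T[:3,:3].T@T[:3,3]
    return o,r/np.linalg.norm(r)
def atz(name,px,z):
    o,r=ray(name,px);return o+r*(z-o[2])/r[2]
def tri(pa,pb):
    o1,r1=ray('top',pa);o2,r2=ray('side',pb)
    A=np.c_[r1,-r2];t=np.linalg.lstsq(A,o2-o1,rcond=None)[0]
    a=o1+r1*t[0];b=o2+r2*t[1];return (a+b)/2,np.linalg.norm(a-b)
E
python3 - <<'E'
from h import *
for n in('top','side'):
    save(capture(n),n+'0.png')
    for l in ['leg','leg_grip','stud_root','bore_mouth','cam_wing','board','tin','lid','feeder','canister']:
        print(n,l,[(np.round(d['location'],1).tolist(),round(d['conf'],2)) for d in place_of(l,n)[:4]])
print(get_obs(),grasp_offset)
E
```

```text
pics
top leg [([202.5, 367.1], 0.83), ([145.2, 276.8], 0.76), ([136.0, 410.2], 0.68), ([147.3, 349.3], 0.65)]
top leg_grip [([283.8, 393.2], 0.92), ([141.0, 345.9], 0.83), ([135.5, 409.4], 0.76), ([204.8, 374.0], 0.74)]
top stud_root [([138.0, 410.6], 0.87), ([146.5, 346.5], 0.73), ([279.3, 392.5], 0.7), ([138.4, 275.2], 0.69)]
top bore_mouth [([213.6, 345.9], 0.58)]
top cam_wing [([216.8, 333.1], 0.58), ([243.9, 199.4], 0.38)]
top board [([216.8, 350.7], 0.89), ([205.8, 366.2], 0.2)]
top tin [([227.7, 438.5], 0.17)]
top lid [([228.7, 439.0], 0.88), ([201.2, 371.7], 0.58), ([220.2, 352.0], 0.49)]
top feeder [([184.2, 205.5], 0.72)]
top canister [([240.0, 197.2], 0.83)]
side leg [([259.6, 362.4], 0.81), ([304.9, 332.3], 0.78), ([221.5, 225.2], 0.77), ([244.9, 296.3], 0.7)]
side leg_grip [([228.0, 294.2], 0.83), ([203.4, 410.4], 0.71), ([240.6, 364.3], 0.69), ([284.0, 332.4], 0.61)]
side stud_root [([301.9, 332.2], 0.97), ([238.9, 295.3], 0.91), ([214.1, 405.0], 0.73), ([257.4, 365.3], 0.64)]
side bore_mouth [([221.9, 300.8], 0.72)]
side cam_wing [([209.5, 306.8], 0.54)]
side board [([
[... 157 characters left out ...]
 0.88)]
{'time': 1.1, 'joint_positions': array([ 1.12698058e+00,  3.41984078e-01,  1.52411676e+00, -1.80486387e-05,
        1.27541710e+00, -1.45992835e-01]), 'dq': array([ 2.11397093e-04, -2.55775919e-04, -3.02698794e-04,  8.64904313e-05,
       -1.54968220e-03, -8.12301016e-04]), 'tau': array([ 7.30413503e-04, -4.31154156e+01, -2.44477987e+01,  7.19060702e-02,
        4.85996401e-02, -2.94395228e-07]), 'tool_pos': array([154.03836262, 501.89867947, 226.74291683]), 'tcp_rot': array([3.14152125e+00, 2.79523667e-05, 2.84377499e+00]), 'contact_force': array([-0.73474092,  0.18259191, -0.31669497]), 'moment': array([-0.00793485,  0.01294449, -0.03841213]), 'grip_width': 92.02956551297827} -18.8
```

View pics/top0.png

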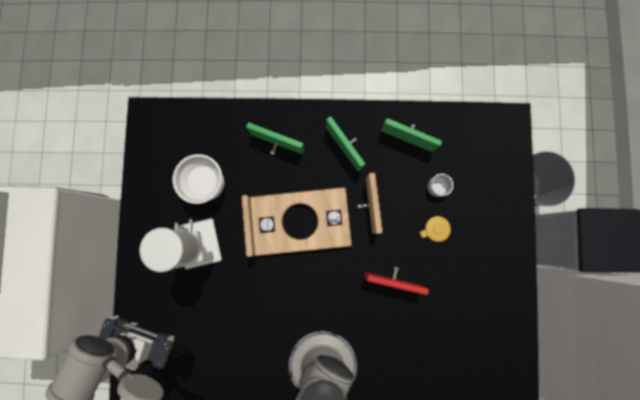

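View pics/side0.png

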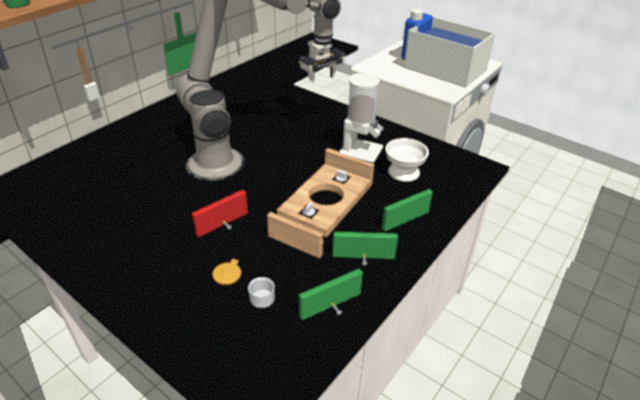

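Legs in the top view: green (275,138), (345,145), (412,135); red (396,284); bamboo (374,203), stud toward the board. Only the bamboo one fits the description; confirming it in a crop.

```bash
python3 - <<'E'
from h import *
t=capture('top');s=capture('side')
np.save('t.npy',t);np.save('s.npy',s)
crop(t,165,265,235,395,5,'tc.png');crop(s,140,260,260,380,5,'sc.png')
for c in('top','side'):
  for l in('leg','board','cam_wing'):
    for d in regions_of(l,c)[:4]:
        R=d['region'].astype(np.uint8);print(c,l,round(d['conf'],2),np.round(d['location'],1),R.sum(),cv2.minAreaRect(np.argwhere(R)[:,::-1].astype(np.float32)))
print(atz('top',(334,218),31.5),atz('top',(374,204),95),atz('top',(350,216),15))
m=camera_model('top');print(m)
E
```

```text
top leg 0.74 [135.2 410.3] 823 ((411.3680725097656, 133.79652404785156), (60.758480072021484, 17.564983367919922), 21.501436233520508)
top leg 0.72 [144.4 345.7] 504 ((344.8804016113281, 143.58859252929688), (58.42158508300781, 10.416481971740723), 53.47114562988281)
top leg 0.63 [283.6 396.4] 505 ((396.17169189453125, 282.7789611816406), (64.25153350830078, 10.237627029418945), 13.392496109008789)
top leg 0.58 [138.2 276. ] 608 ((275.30926513671875, 138.1958770751953), (61.60080337524414, 11.056554794311523), 21.037511825561523)
top board 0.92 [220.6 284.5] 4810 ((296.11724853515625, 220.90689086914062), (60.291019439697266, 104.38816833496094), 85.2363510131836)
top cam_wing 0.53 [215.4 334.9] 127 ((334.0, 217.0), (12.0, 12.0), 90.0)
side leg 0.98 [236.  291.5] 1373 ((294.69525146484375, 234.83135986328125), (64.84616088867188, 24.538463592529297), 22.61986541748047)
side leg 0.9 [294.7 329. ] 1547 ((330.4269104003906, 293.8345947265625), (25.143245697021484, 71.7497329711914), 66.16126251220703)
side leg 0.75 [244.5 359.9] 1480 ((364.5, 248.0), (30.0, 63.0), 90.0)
side leg 0.61 [2
[... 349 characters left out ...]
, 10.60660171508789), 45.0)
[507.7998099  -30.26802389  31.5       ] [ 553.88153203 -159.54723173   95.        ] [516.80392386 -86.77150854  15.        ]
{'K': array([[370.76754249,   0.        , 316.16073106],
       [  0.        , 370.76754249, 200.37574981],
       [  0.        ,   0.        ,   1.        ]]), 'k1': -0.03751482009149676, 'world_to_cam': array([[ 2.25468370e-02, -9.99607150e-01, -1.66488920e-02,
         2.06484812e+01],
       [ 9.95388179e-01,  2.08922883e-02,  9.36263046e-02,
        -5.68859005e+02],
       [-9.32416900e-02, -1.86830873e-02,  9.95468196e-01,
        -1.26940415e+03],
       [ 0.00000000e+00,  0.00000000e+00,  0.00000000e+00,
         1.00000000e+00]])}
```

View pics/tc.png

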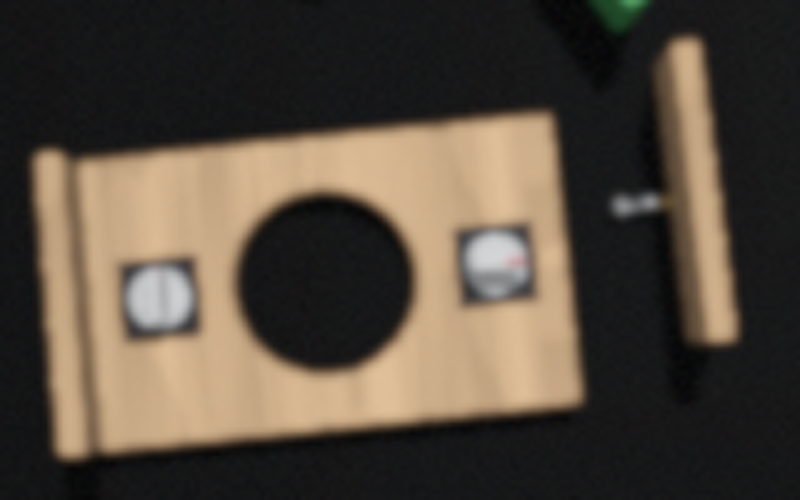

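View pics/sc.png

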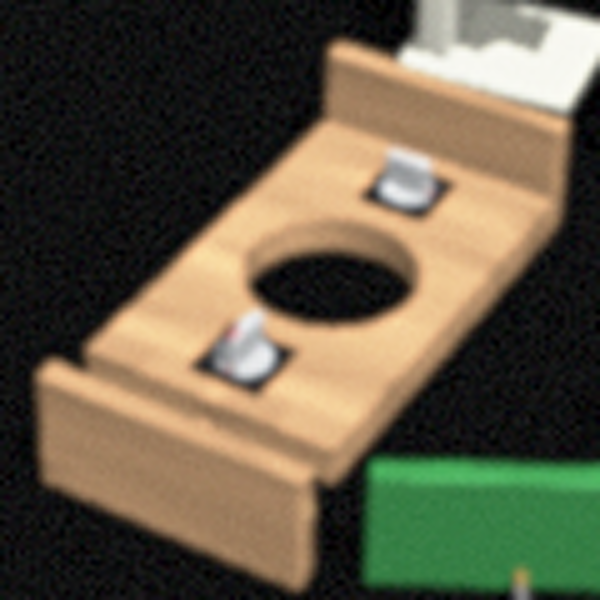

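The crop confirms it: the bamboo leg, px (374,203), stud toward the board at (363,206). The red pointer marks the cam at (334,218). Next I'll fit the poses.

```bash
cat > fit.py <<'E'
from h import *
from scipy.optimize import minimize
def box(x0,x1,y0,y1,z0,z1): return np.array([[x,y,z] for x in(x0,x1) for y in(y0,y1) for z in(z0,z1)],float)
BOARD=[box(-100,100,0,330,0,30),box(-100,100,330,348,0,95)]
LEG=[box(-100,100,-18,0,0,95)]
def tr(P,p):
    c,s=np.cos(p[2]),np.sin(p[2]);return P@np.array([[c,-s,0],[s,c,0],[0,0,1]]).T+[p[0],p[1],0]
S=8
def render(cam,boxes,p,win):
    r0,r1,c0,c1=win;m=np.zeros(((r1-r0)*S,(c1-c0)*S),np.uint8)
    for b in boxes:
        q=proj(cam,tr(b,p));h=cv2.convexHull(((q-[c0,r0]+.5)*S).astype(np.float32)).round().astype(np.int32)
        cv2.fillConvexPoly(m,h,255)
    if len(boxes)>1 and cam=='top': pass
    m=cv2.resize(m,(c1-c0,r1-r0),interpolation=cv2.INTER_AREA)/255.
    return cv2.GaussianBlur(m,(0,0),1.0)
def bamboo(img):
    f=img.astype(float);return np.clip((f[...,0]-f[...,2]-15)/40,0,1) 
E
python3 - <<'E'
from fit import *
t=np.load('t.npy');s=np.load('s.npy')
for n,i in(('t',t),('s',s)):
    save(np.repeat((bamboo(i)*255).astype(np.uint8)[...,None],3,2),n+'m.png')
    print(i[200,300],i[205,310],i[203,374],i[203,367],i[235,295])
E
```

```text
[210 179 142] [184 153 119] [194 164 129] [46 40 30] [23 20 22]
[231 187 138] [210 214 216] [ 9 11  5] [18 16 10] [163 131  97]
```

View pics/tm.png

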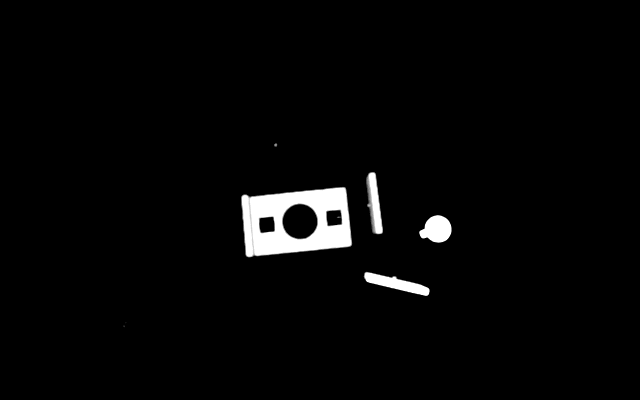

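View pics/sm.png

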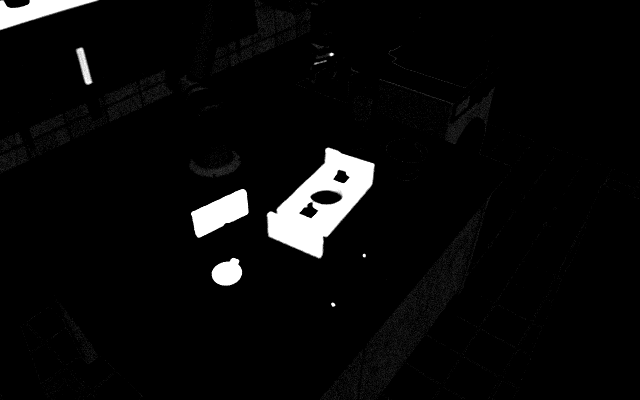

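```bash
cat >> fit.py <<'E'
def mask(img): 
    f=img.astype(float);return np.clip((f[...,0]-f[...,2]-8)/45,0,1)
def fillm(m):
    b=(m>.3).astype(np.uint8);cs,_=cv2.findContours(b,cv2.RETR_EXTERNAL,cv2.CHAIN_APPROX_NONE)
    f=np.zeros_like(b)
    for c in cs:
        if cv2.contourArea(c)>200: cv2.drawContours(f,[c],-1,1,-1)
    g=cv2.erode(f,np.ones((3,3)));return np.maximum(np.where(f|cv2.dilate(f,np.ones((5,5))),m,0),g)
def fit(fn,p0,st):
    sim=np.vstack([p0]+[np.array(p0)+np.eye(len(p0))[i]*st[i] for i in range(len(p0))])
    r=minimize(fn,p0,method='Nelder-Mead',options=dict(initial_simplex=sim,xatol=.005,fatol=.001,maxiter=800));return r.x,r.fun
WT=(175,270,230,362);WL=(160,245,355,395);WS=(140,265,255,385)
E
python3 - <<'E'
from fit import *
t=fillm(mask(np.load('t.npy')));s=fillm(mask(np.load('s.npy')))
def sub(m,w): return m[w[0]:w[1],w[2]:w[3]]
sc=np.array([1,1,.01])
def fb(p): return ((render('top',BOARD,p*sc,WT)-sub(t,WT))**2).sum()
def fl(p): return ((render('top',LEG,p*sc,WL)-sub(t,WL))**2).sum()
pb,e=fit(fb,np.array([516,-80,5.]),[5,5,3]);print('board top',pb,e)
pl,e2=fit(fl,np.array([545,-150,5.]),[5,5,3]);print('leg top',pl,e2)
def fs(p): return ((np.maximum(render('side',BOARD,p[:3]*sc,WS),render('side',LEG,p[3:]*sc,WS))-sub(s,WS))**2).sum()
ps,e3=fit(fs,np.r_[pb,pl],[3,3,2,3,3,2]);print('side',ps,e3)
def fall(p): return fb(p[:3])+fl(p[3:])+fs(p)
pa,e4=fit(fall,np.r_[pb,pl],[3,3,2,3,3,2]);print('all',pa,e4,fb(pa[:3]),fl(pa[3:]),fs(pa))
np.save('pa.npy',pa)
for c,n in(('top','t'),('side','s')):
    img=cv2.resize(np.load(n+'.npy'),None,fx=5,fy=5,interpolation=cv2.INTER_CUBIC)
    for B,p in((BOARD,pa[:3]*sc),(LEG,pa[3:]*sc)):
        for b in B:
            q=proj(c,tr(b,p))
            for i in range(8):
                for k in(1,2,4):
                    if not i&k: cv2.line(img,*[tuple(int(v) for v in (q[j]+.5)*5) for j in(i,i|k)],(255,0,0) if B is LEG else (0,0,255),1)
    w=(165,265,235,395) if n=='t' else(140,260,260,380)
    save(img[w[0]*5:w[1]*5,w[2]*5:w[3]*5],n+'fit.png')
for n,a,b in(('bore',pa,[0,0,15]),('cam',pa,[0,48,52])): print(n,tr(np.array([b],float),pa[:3]*sc))
print('grip',tr(np.array([[0,-9,80.],[0,0,15]]),pa[3:]*sc))
E
```

```text
board top [514.91942276 -77.08770058  11.80757199] 155.0250434301541
leg top [ 558.75261656 -156.01998402   13.13578474] 16.101759049401693
side [ 512.36378269  -72.61969244   11.65730616  558.20589187 -151.68038905
   12.48495175] 95.11986016171244
all [ 514.41335243  -75.90654644   11.91310832  560.06559889 -155.03137039
   13.204475  ] 293.6120460490759 155.32025527227933 21.68186946132585 116.60992131547073
bore [[514.41335243 -75.90654644  15.        ]]
cam [[508.70857671 -28.24675695  52.        ]]
grip [[ 561.25055119 -163.95302315   80.        ]
 [ 560.06559889 -155.03137039   15.        ]]
```

View pics/tfit.png

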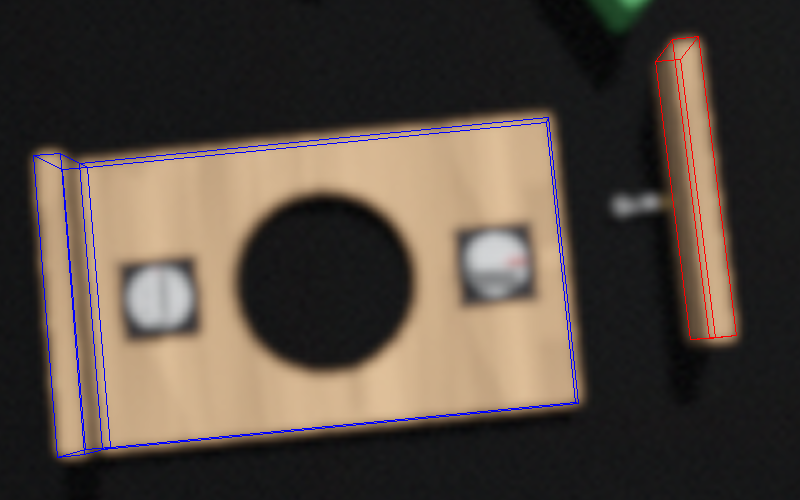

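View pics/sfit.png

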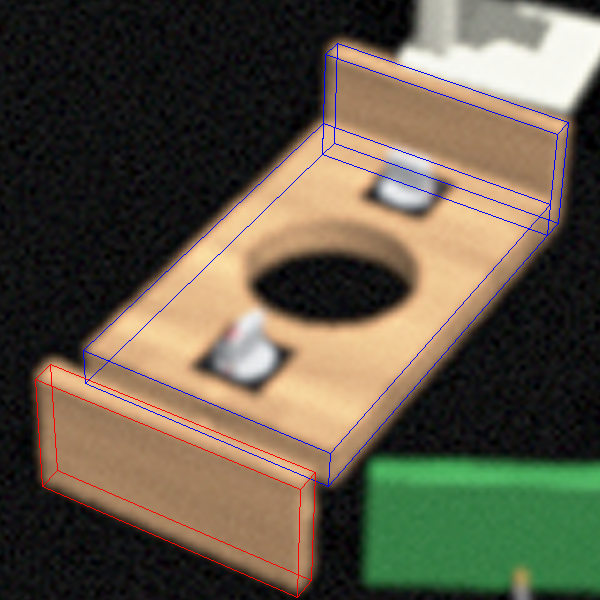

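```bash
cat > go.py <<'E'
import sys
from h import *
from scipy.spatial.transform import Rotation as R
def need(p,yaw):
    o=get_obs();r=R.from_euler('xyz',o['tcp_rot']);g=R.from_euler('xyz',[np.pi,0,yaw])
    print('t',round(o['time'],2),'pos',o['tool_pos'].round(1),'rot',o['tcp_rot'].round(4),'q',o['joint_positions'].round(2),'F',o['contact_force'].round(1),'M',o['moment'].round(3),'w',round(o['grip_width'],1))
    print('shift',r.inv().apply(np.array(p)-o['tool_pos']).round(1),'turn',np.degrees((r.inv()*g).as_rotvec()).round(2))
if __name__=='__main__': need([float(a) for a in sys.argv[1:4]],float(sys.argv[4]))
E
python3 go.py 561 -164 377 .131
python3 -c "
from h import *
print(atz('top',(165,248),326),atz('top',(202,240),0),atz('top',(198,178),100),atz('top',(372,137),90))"
```

```text
t 1.5 pos [154.  501.9 226.7] rot [3.1415 0.     2.8438] q [ 1.13  0.34  1.52  0.    1.28 -0.15] F [ 0.4  0.1 -0.4] M [ 0.023  0.001 -0.001] w 91.6
shift [-584.4 -517.2 -150.3] turn [ 0.0000e+00 -1.0000e-02  1.5543e+02]
[403.06779352 431.13630933 326.        ] [420.36783679 437.37250301   0.        ] [628.35077026 428.94349742 100.        ] [ 781.26073905 -151.89185358   90.        ]
```

Call:
send_rows(
  targets=[
    [[0,0,0,-20,-18,-25,-1],[0,0,0,-40,-36,-55,-1],[0,0,0,-65,-56,-80,-1],[0,0,0,-90,-80,-100,-1],[0,0,0,-118,-105,-115,-1]],
  ],
)

```text
time: 1.92
tool_pos: [236.4, 366.1, 343.7]
tcp_rot: [3.139, 0.001, 2.845]
contact_force: [1.4, -0.1, -0.3]
grip_width: 91.9
```

Call:
send_rows(
  targets=[
    [[0,0,0,-28,-25,0,-1],[0,0,0,-58,-51,0,-1],[0,0,0,-88,-78,0,-1],[0,0,0,-118,-104,0,-1],[0,0,0,-148,-130,0,-1]],
  ],
)

```text
time: 2.33
tool_pos: [339.8, 197.5, 342.1]
tcp_rot: [3.141, 0.001, 2.844]
contact_force: [0.7, 1.6, -0.4]
grip_width: 92.0
```

Call:
send_rows(
  targets=[
    [[0,0,0,-30,-26,0,-1],[0,0,0,-60,-53,0,-1],[0,0,0,-90,-80,0,-1],[0,0,0,-120,-106,0,-1],[0,0,0,-150,-132,0,-1]],
  ],
)

```text
time: 2.75
tool_pos: [444.6, 27.0, 342.0]
tcp_rot: [3.141, 0.001, 2.843]
contact_force: [1.0, 1.2, -0.4]
grip_width: 91.7
```

Call:
send_rows(
  targets=[
    [[0,0,0,-30,-26,0,-1],[0,0,0,-60,-53,0,-1],[0,0,0,-90,-80,0,-1],[0,0,0,-120,-106,0,-1],[0,0,0,-150,-132,0,-1]],
  ],
)

```text
time: 3.17
tool_pos: [549.3, -143.2, 341.7]
tcp_rot: [3.141, 0.0, 2.843]
contact_force: [0.3, 0.0, 1.1]
grip_width: 91.7
```

Call:
send_rows(
  targets=[
    [[0,0,7,0,0,0,-1],[0,0,14,0,0,0,-1],[0,0,21,0,0,0,-1],[0,0,28,0,0,0,-1],[0,0,35,0,0,0,-1]],
  ],
)

```text
time: 3.58
tool_pos: [548.7, -141.4, 341.5]
tcp_rot: [-3.142, -0.0, 2.227]
contact_force: [-1.0, -0.1, 0.8]
grip_width: 91.9
```

Call:
send_rows(
  targets=[
    [[0,0,7,0,0,0,-1],[0,0,14,0,0,0,-1],[0,0,21,0,0,0,-1],[0,0,28,0,0,0,-1],[0,0,35,0,0,0,-1]],
  ],
)

```text
time: 4.0
tool_pos: [548.7, -141.2, 341.6]
tcp_rot: [-3.142, -0.0, 1.616]
contact_force: [0.0, 1.3, 0.0]
grip_width: 91.9
```

Call:
send_rows(
  targets=[
    [[0,0,7,0,0,0,-1],[0,0,14,0,0,0,-1],[0,0,21,0,0,0,-1],[0,0,28,0,0,0,-1],[0,0,35,0,0,0,-1]],
  ],
)

```text
time: 4.42
tool_pos: [548.7, -141.2, 341.6]
tcp_rot: [-3.141, -0.0, 1.005]
contact_force: [1.0, -0.6, 0.4]
grip_width: 92.1
```

Call:
send_rows(
  targets=[
    [[0,0,7,0,0,0,-1],[0,0,14,0,0,0,-1],[0,0,21,0,0,0,-1],[0,0,28,0,0,0,-1],[0,0,35,0,0,0,-1]],
  ],
)

```text
time: 4.83
tool_pos: [548.7, -141.2, 341.6]
tcp_rot: [-3.141, 0.0, 0.394]
contact_force: [0.4, 0.3, -0.4]
grip_width: 91.7
```

```bash
python3 go.py 560.5 -163 160 .131
```

```text
t 4.83 pos [ 548.7 -141.2  341.6] rot [-3.1413  0.      0.3943] q [-0.39  0.36  1.18  0.    1.6   0.79] F [ 0.4  0.3 -0.4] M [-0.069  0.204 -0.084] w 91.7
shift [  2.6  24.7 181.6] turn [-1.000e-02  0.000e+00  1.508e+01]
```

Call:
send_rows(
  targets=[
    [[0,0,5,1,5,36,-1],[0,0,10,1.5,10,72,-1],[0,0,15.1,2,15,108,-1],[0,0,15.1,2.6,20,145,-1],[0,0,15.1,2.6,24.7,181,-1]],
  ],
)

```text
time: 5.25
tool_pos: [560.6, -163.0, 159.1]
tcp_rot: [3.141, -0.0, 0.136]
contact_force: [1.3, 0.4, 1.1]
grip_width: 92.0
```

Call:
send_rows(
  targets=[
    [[0,0,0,0,0,0,-1],[0,0,0,0,0,0,-1]],
  ],
)

```text
time: 5.42
tool_pos: [559.9, -162.7, 159.7]
tcp_rot: [-3.139, 0.003, 0.136]
contact_force: [0.3, 0.2, -0.3]
grip_width: 91.7
```

```bash
python3 go.py 560.5 -163 63 .131; python3 - <<'E'
from h import *
t=capture('top');s=capture('side')
np.save('t.npy',t);np.save('s.npy',s)
a=cv2.resize(t[165:245,335:415],None,fx=5,fy=5);b=cv2.resize(s[175:255,260:340],None,fx=5,fy=5)
save(np.hstack([a,b]),'pre.png')
E
```

```text
t 5.42 pos [ 559.9 -162.7  159.7] rot [-3.1393  0.0034  0.1365] q [-0.41  0.51  1.45  0.    1.18  1.02] F [ 0.3  0.2 -0.3] M [-0.04   0.158  0.018] w 91.7
shift [ 0.8  0.6 96.7] turn [-0.13  0.19  0.31]
```

View pics/pre.png

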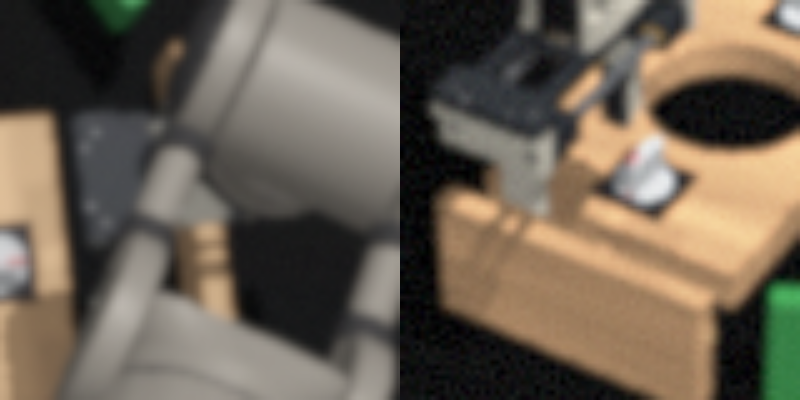

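Call:
send_rows(
  targets=[
    [[-0.13,0.19,0.3,0.8,0.6,25,-1],[-0.13,0.19,0.3,0.8,0.6,50,-1],[-0.13,0.19,0.3,0.8,0.6,75,-1],[-0.13,0.19,0.3,0.8,0.6,97,-1],[-0.13,0.19,0.3,0.8,0.6,97,-1]],
  ],
)

```text
time: 5.93
tool_pos: [560.8, -162.8, 62.5]
tcp_rot: [3.141, -0.001, 0.132]
contact_force: [-0.4, 0.4, 0.2]
grip_width: 91.5
```

```bash
python3 go.py 560.5 -163 63 .131; python3 - <<'E'
from h import *
s=capture('side')
crop(s,175,265,255,345,6,'pre2.png')
print(proj('side',[[560.5,-163,63],[560.5,-163,82],[560.5,-163,95]]))
E
```

```text
t 5.93 pos [ 560.8 -162.8   62.5] rot [ 3.1409e+00 -1.0000e-03  1.3180e-01] q [-0.41  0.62  1.56 -0.    0.96  1.03] F [-0.4  0.4  0.2] M [-0.029  0.209 -0.007] w 91.5
shift [-0.3  0.2 -0.5] turn [ 0.04 -0.06  0.05]
[[294.10615095 231.6710972 ]
 [294.0237446  227.29579729]
 [293.96684283 224.2641962 ]]
```

View pics/pre2.png

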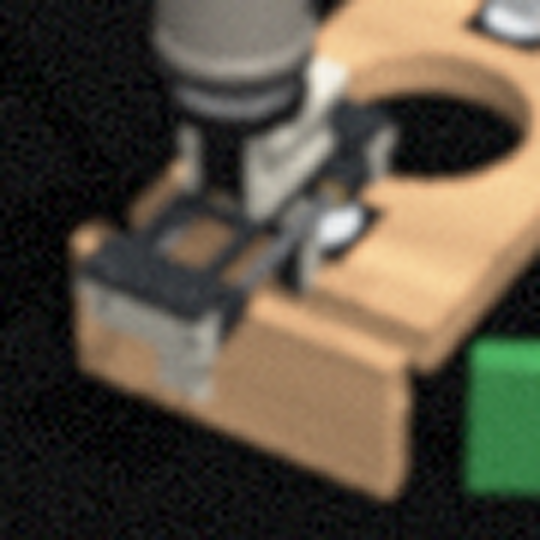

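The side view shows the leg between the fingers, with its middle near px (294,225) as projected. Closing the gripper.

Call:
send_rows(
  targets=[
    [[0,0,0,0,0,0,0.2],[0,0,0,0,0,0,0.4],[0,0,0,0,0,0,0.5],[0,0,0,0,0,0,0.6],[0,0,0,0,0,0,0.7]],
  ],
)

```text
time: 6.4
tool_pos: [562.1, -163.6, 64.7]
tcp_rot: [3.139, -0.005, 0.132]
contact_force: [0.6, 0.6, 1.7]
grip_width: 63.2
```

Call:
send_rows(
  targets=[
    [[0,0,0,0,0,0,0.8],[0,0,0,0,0,0,0.9],[0,0,0,0,0,0,1],[0,0,0,0,0,0,1],[0,0,0,0,0,0,1]],
  ],
)

```text
time: 6.82
tool_pos: [561.6, -163.4, 63.6]
tcp_rot: [3.14, -0.003, 0.132]
contact_force: [-1.2, -0.6, 1.0]
grip_width: 29.7
```

```bash
python3 go.py 560.5 -163 63 .131; python3 - <<'E'
from h import *
s=capture('side');np.save('s.npy',s);t=capture('top');np.save('t.npy',t)
crop(s,175,265,255,345,6,'g.png')
E
```

```text
t 6.82 pos [ 561.6 -163.4   63.6] rot [ 3.1395 -0.0033  0.1316] q [-0.41  0.62  1.56 -0.    0.96  1.03] F [-1.2 -0.6  1. ] M [-0.038  0.139  0.015] w 29.7
shift [-1.  -0.5  0.6] turn [ 0.12 -0.19  0.03]
```

View pics/g.png

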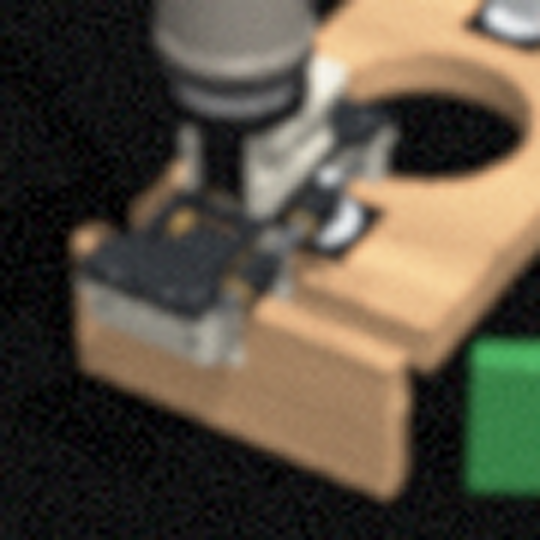

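Call:
send_rows(
  targets=[
    [[0,0,0,0,0,0,1],[0,0,0,0,0,0,1],[0,0,0,0,0,0,1],[0,0,0,0,0,0,1],[0,0,0,0,0,0,1]],
  ],
)

```text
time: 7.33
tool_pos: [561.6, -163.4, 63.6]
tcp_rot: [3.139, -0.003, 0.132]
contact_force: [1.2, -0.2, -1.0]
grip_width: 17.8
```

```bash
python3 go.py 560.5 -163 63 .131; python3 - <<'E'
from fit import *
s=capture('side');np.save('s.npy',s)
crop(s,175,265,255,345,6,'g2.png')
E
```

```text
t 7.33 pos [ 561.6 -163.4   63.6] rot [ 3.1395 -0.0033  0.1316] q [-0.41  0.62  1.56 -0.    0.96  1.03] F [ 1.2 -0.2 -1. ] M [-0.034  0.145  0.017] w 17.8
shift [-1.  -0.5  0.6] turn [ 0.12 -0.19  0.03]
```

View pics/g2.png

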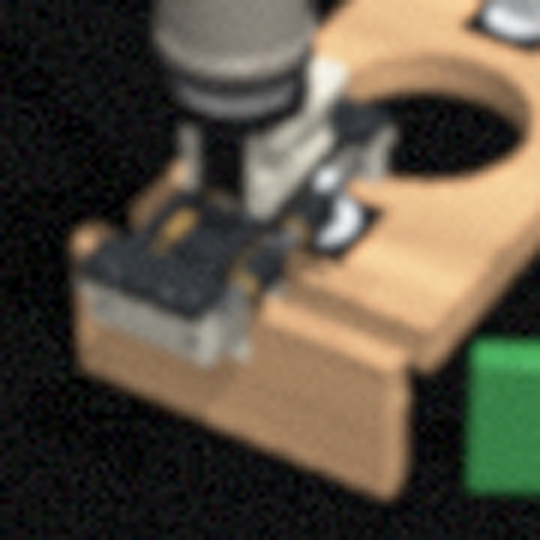

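```bash
python3 go.py 523.7 -142.7 63.6 .118
```

```text
t 7.38 pos [ 561.6 -163.4   63.6] rot [ 3.1395 -0.0033  0.1315] q [-0.41  0.62  1.56 -0.    0.96  1.03] F [-1.  -0.2 -2.1] M [-0.085  0.103 -0.019] w 17.8
shift [-34.8 -25.5  -0.1] turn [ 0.12 -0.19  0.77]
```

Call:
send_rows(
  targets=[
    [[0,0,0.2,-7,-5,-0.2,1],[0,0,0.4,-14,-10,-0.2,1],[0,0,0.6,-21,-15,-0.2,1],[0,0,0.77,-28,-20,-0.2,1],[0,0,0.77,-34.8,-25.5,-0.2,1]],
  ],
)

```text
time: 7.8
tool_pos: [523.0, -142.3, 63.6]
tcp_rot: [3.14, -0.003, 0.118]
contact_force: [-0.1, -0.0, -1.3]
grip_width: 17.9
```

Call:
send_rows(
  targets=[
    [[0,0,0,0,0,0,1],[0,0,0,0,0,0,1]],
  ],
)

```text
time: 7.97
tool_pos: [523.5, -142.5, 63.9]
tcp_rot: [3.139, -0.003, 0.118]
contact_force: [0.0, 0.2, -1.8]
grip_width: 17.7
```

```bash
python3 go.py 523.7 -142.7 63.6 .118; python3 - <<'E'
from fit import *
s=capture('side');np.save('s2.npy',s);t=capture('top');np.save('t2.npy',t)
a=cv2.resize(t[165:260,320:400],None,fx=5,fy=5,interpolation=cv2.INTER_CUBIC);b=cv2.resize(s[175:270,260:340],None,fx=5,fy=5,interpolation=cv2.INTER_CUBIC)
save(np.hstack([a,b]),'n.png')
E
```

```text
t 7.97 pos [ 523.5 -142.5   63.9] rot [ 3.1394 -0.0034  0.1184] q [-0.41  0.55  1.68 -0.    0.9   1.05] F [ 0.   0.2 -1.8] M [-0.044  0.116  0.059] w 17.7
shift [0.1 0.3 0.3] turn [ 0.12 -0.2   0.02]
```

View pics/n.png

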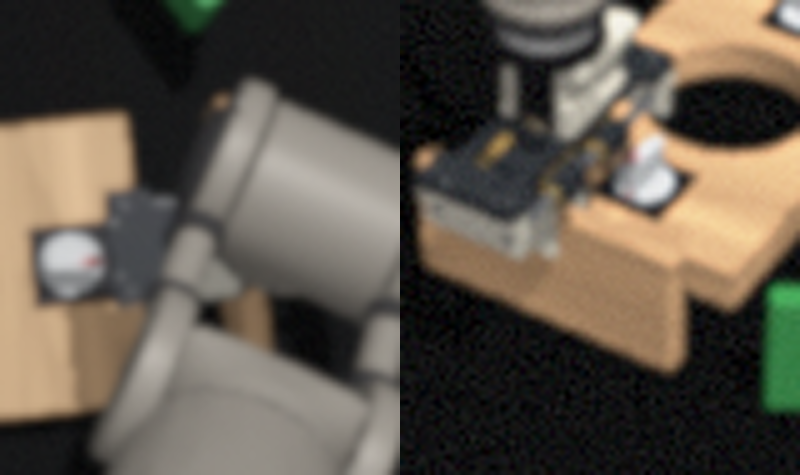

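```bash
cat > f2.py <<'E'
from fit import *
def run(sfile,poly,pl0):
    raw=np.load(sfile);s=fillm(mask(raw))
    pa=np.load('pa.npy');W=WS
    ig=np.zeros(s.shape,np.uint8)
    if poly is not None: cv2.fillPoly(ig,[np.array(poly,np.int32)],1)
    wt=1-ig[W[0]:W[1],W[2]:W[3]].astype(float);S_=s[W[0]:W[1],W[2]:W[3]]
    sc=np.array([1,1,.01]);yb=.118
    # params: board x,y ; leg lateral, normal in board frame (parallel)
    def pose(p):
        b=np.array([p[0],p[1],p[4]*.01]);c,s_=np.cos(b[2]),np.sin(b[2])
        l=np.array([b[0]+c*p[2]-s_*p[3],b[1]+s_*p[2]+c*p[3],b[2]]);return b,l
    def f(p):
        b,l=pose(p);return (wt*(np.maximum(render('side',BOARD,b,W),render('side',LEG,l,W))-S_)**2).sum()
    best=None
    for k in (1,-1):
        x,e=fit(f,np.r_[512.5,-72.6,pl0,11.8],[k*2,k*2,k*2,k*3,.3])
        print('side fit',x.round(2),round(e,2))
    b,l=pose(x)
    img=cv2.resize(raw,None,fx=6,fy=6,interpolation=cv2.INTER_CUBIC)
    for B,p in((BOARD[:1],b),(LEG,l)):
        for bb in B:
            q=proj('side',tr(bb,p))
            for i in range(8):
                for k in(1,2,4):
                    if not i&k: cv2.line(img,*[tuple(int(v) for v in (q[j]+.5)*6) for j in(i,i|k)],(255,0,0) if B is LEG else (0,0,255),1)
    if poly is not None: cv2.polylines(img,[(np.array(poly)*6).astype(np.int32)],True,(0,255,0),1)
    save(img[175*6:265*6,255*6:345*6],'ov_'+sfile[:-4]+'.png')
if __name__=='__main__':
    P=[(262,206),(262,222),(290,230),(302,219),(322,195),(322,150),(272,150),(272,203)]
    run('s2.npy',P,[0,-58])
    P=[(269,213),(269,231),(296,238),(300,235),(306,226),(324,200),(324,150),(272,150),(272,206)]
    run('s.npy',P,[35,-83])
E
python3 f2.py
```

```text
side fit [516.17 -72.22  -1.84 -59.25  11.98] 249.39
side fit [516.81 -72.49  -2.33 -58.42  12.06] 248.33
side fit [517.09 -70.76  32.82 -86.5   12.31] 205.15
side fit [516.82 -72.13  33.51 -84.29  12.25] 205.62
```

View pics/ov_s2.png

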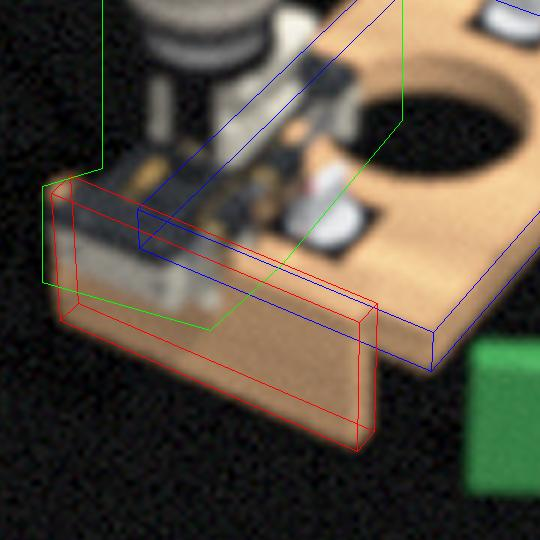

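```bash
cat > f3.py <<'E'
from fit import *
BS=np.array([512.364,-72.62,.11657])
def run(sfile,poly,pl0,cmax,dyaw=0,fix=None):
    raw=np.load(sfile);s=fillm(mask(raw));W=WS
    ig=np.zeros(s.shape,np.uint8);cv2.fillPoly(ig,[np.array(poly,np.int32)],1)
    ig[:,cmax:]=1;ig[:190]=1
    wt=1-ig[W[0]:W[1],W[2]:W[3]].astype(float);S_=s[W[0]:W[1],W[2]:W[3]]
    c,s_=np.cos(BS[2]),np.sin(BS[2])
    def leg(p): return np.array([BS[0]+c*p[0]-s_*p[1],BS[1]+s_*p[0]+c*p[1],BS[2]+dyaw])
    rb=render('side',BOARD,BS,W)
    def f(p): return (wt*(np.maximum(rb,render('side',LEG,leg(p),W))-S_)**2).sum()
    for k in (1,-1):
        x,e=fit(f,np.array(pl0,float),[k*2,k*3]);print(sfile,x.round(2),round(e,2))
    l=leg(x)
    img=cv2.resize(raw,None,fx=6,fy=6,interpolation=cv2.INTER_CUBIC)
    for B,p in((BOARD[:1],BS),(LEG,l)):
        for bb in B:
            q=proj('side',tr(bb,p))
            for i in range(8):
                for k in(1,2,4):
                    if not i&k: cv2.line(img,*[tuple(int(v) for v in (q[j]+.5)*6) for j in(i,i|k)],(255,0,0) if B is LEG else (0,0,255),1)
    img[cv2.resize(ig,None,fx=6,fy=6,interpolation=cv2.INTER_NEAREST)>0]//=2
    save(img[175*6:265*6,255*6:345*6],'ov_'+sfile[:-4]+'.png')
if __name__=='__main__':
    P=[(264,205),(264,222),(290,230),(302,219),(322,195),(322,150),(264,150)]
    run('s2.npy',P,[0,-58],345)
    P=[(270,213),(270,231),(296,238),(300,235),(306,226),(324,200),(324,150),(270,150)]
    run('s.npy',P,[35,-83],345,.0135)
E
python3 f3.py
```

```text
s2.npy [  2.34 -59.04] 240.25
s2.npy [  2.34 -59.04] 240.25
s.npy [ 38.25 -84.55] 207.3
s.npy [ 38.25 -84.55] 207.3
```

View pics/ov_s2.png

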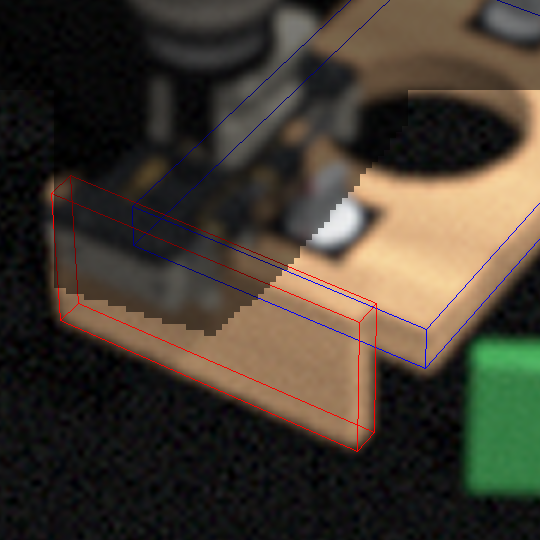

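```bash
cat > edge.py <<'E'
from fit import *
from scipy.ndimage import map_coordinates
from scipy.optimize import least_squares
def prof(g,a,b,n,h=5,lo=.12,hi=.88):
    # a->b image segment, returns signed offsets of half-crossing along normal (left normal nx)
    d=(b-a)/np.linalg.norm(b-a);nn=np.array([-d[1],d[0]]);ts=np.arange(-h,h+.01,.1);out=[]
    for u in np.linspace(lo,hi,n):
        c=a+(b-a)*u;P=c[None]+ts[:,None]*nn
        v=map_coordinates(g,[P[:,1],P[:,0]],order=1)
        k=np.ones(5)/5;v=np.convolve(v,k,'same');v[:3]=v[3];v[-3:]=v[-4]
        out.append(v)
    return ts,np.array(out)
def offs(g,a,b,n=15,h=4,lo=.12,hi=.88):
    ts,V=prof(g,a,b,n,h,lo,hi);v=np.median(V,0) if n>4 else V.mean(0)
    i,o=v[ts<-h+1.2].mean(),v[ts>h-1.2].mean();m=(i+o)/2;s=np.sign(v-m)
    z=np.where(s[:-1]*s[1:]<0)[0]
    if len(z)==0 or abs(i-o)<25: return np.nan,i,o
    z=z[np.argmin(abs(ts[z]))];return ts[z]+.1*(m-v[z])/(v[z+1]-v[z]),i,o
E
python3 - <<'E'
from edge import *
for c in('top','side'):
    T=np.array(camera_model(c)['world_to_cam']);print(c,(-T[:3,:3].T@T[:3,3]).round(0),camera_model(c)['K'][0][0])
E
```

```text
top [ 447.    9. 1317.] 370.76754249324085
side [ 1346. -1074.  1164.] 503.29147606621734
```

```bash
cat > ef.py <<'E'
from edge import *
E_={'B':{'top':[((100,0,30),(100,330,30)),((-100,0,30),(-100,330,30)),((-100,0,30),(100,0,30))],
 'side':[((100,0,0),(100,330,0)),((-100,0,30),(-100,330,30))]},
'L':{'top':[((100,-18,95),(100,0,95)),((-100,-18,48),(-100,0,48)),((-100,-18,95),(100,-18,95))],
 'side':[((100,0,10),(100,0,95)),((-100,-18,0),(-100,-18,95)),((-100,-18,0),(100,-18,0))]}}
def center(e): return np.array([0,165,15.]) if e=='B' else np.array([0,-9,47.])
def resid(p,imgs,what,cams,verb=False,skip=(),rng={}):
    r=[]
    for c in cams:
        for k,(a,b) in enumerate(E_[what][c]):
            if (what,c,k) in skip: continue
            q=proj(c,tr(np.array([a,b,center(what)],float),p));A,B=q[0],q[1]
            d=B-A;nn=np.array([-d[1],d[0]])
            if nn@(q[2]-A)>0: A,B=B,A
            short=np.linalg.norm(B-A)<10
            lo,hi=rng.get((what,c,k),(.3,.7) if short else (.12,.88))
            o,i,u=offs(imgs[c],A,B,5 if short else 25,4,lo,hi)
            r.append(o)
            if verb: print(what,c,k,'off px',round(float(o),2),'in/out',round(i),round(u),'px/mm',round(np.linalg.norm(B-A)/np.linalg.norm(np.array(b)-np.array(a)),3))
    return np.array(r)
def solve(p,imgs,what,cams,fixyaw=False,**k):
    p=np.array(p,float)
    for _ in range(6):
        r0=resid(p,imgs,what,cams,**k);n=2 if fixyaw else 3
        # geometric jacobian: shift of predicted line = -change of offset
        J=np.zeros((len(r0),n))
        for j in range(n):
            dp=np.zeros(3);dp[j]=[1,1,.005][j];J[:,j]=(geo(p+dp,p,what,cams,**k))/[1,1,.005][j]
        ok=~np.isnan(r0);dx=np.linalg.lstsq(J[ok],r0[ok],rcond=None)[0];p[:n]+=dx
        if abs(dx[:2]).max()<.01:break
    return p
def geo(p1,p0,what,cams,skip=(),rng={},verb=False):
    o=[]
    for c in cams:
        for k,(a,b) in enumerate(E_[what][c]):
            if (what,c,k) in skip: continue
            q=proj(c,tr(np.array([a,b,center(what)],float),p0));A,B=q[0],q[1]
            if np.array([-(B-A)[1],(B-A)[0]])@(q[2]-A)>0: A,B=B,A
            d=(B-A)/np.linalg.norm(B-A);nn=np.array([-d[1],d[0]])
            q1=proj(c,tr((np.array([a],float)+np.array(b))/2,p1))[0]
            o.append(nn@(q1-A))
    return np.array(o)
def load(n): return cv2.imread(n)[:,:,2].astype(float)
E
python3 - <<'E'
from ef import *
I={'top':load('pics/top0.png'),'side':load('pics/side0.png')}
for cams in(['top'],['side'],['top','side']):
    if cams!=['side']:
        b=solve([515,-77,.118],I,'B',cams);
    else: b=solve([515,-75,.118],I,'B',cams,fixyaw=True)
    l=solve([559,-155,.1316],I,'L',cams,fixyaw=cams==['side'])
    print(cams,b.round(4),l.round(4))
    resid(b,I,'B',cams,True);resid(l,I,'L',cams,True)
    c,s=np.cos(b[2]),np.sin(b[2]);d=l[:2]-b[:2];print('rel',c*d[0]+s*d[1],-s*d[0]+c*d[1],l[2]-b[2])
E
```

```text
['top'] [660.476   15.4915   1.1979] [ 638.2729 -225.0859   -6.657 ]
B top 0 off px nan in/out 200 176 px/mm 0.287
B top 1 off px 2.09 in/out 201 163 px/mm 0.289
B top 2 off px nan in/out 22 22 px/mm 0.284
L top 0 off px nan in/out 23 9 px/mm 0.3
L top 1 off px nan in/out 25 33 px/mm 0.294
L top 2 off px nan in/out 25 25 px/mm 0.296
rel -232.1339804705055 -66.96463061684608 -7.854948279429205
['side'] [4.704891e+02 3.796547e+02 1.180000e-01] [ 5.585192e+02 -1.520459e+02  1.316000e-01]
B side 0 off px nan in/out 236 230 px/mm 0.146
B side 1 off px 0.06 in/out 138 173 px/mm 0.147
L side 0 off px 0.15 in/out 175 11 px/mm 0.228
L side 1 off px 0.17 in/out 162 10 px/mm 0.225
L side 2 off px -0.04 in/out 165 15 px/mm 0.278
rel 24.82276864592722 -538.3666361045345 0.013600000000000001
['top', 'side'] [590.9584 -43.5059   0.6282] [ 5.586716e+02 -1.539337e+02  1.397000e-01]
B top 0 off px 2.53 in/out 200 159 px/mm 0.286
B top 1 off px nan in/out 198 174 px/mm 0.29
B top 2 off px 0.55 in/out 197 25 px/mm 0.286
B side 0 off px 1.02 in/out 226 104 px/mm 0.172
B side 1 off px 2.77 in/out 227 189 px/mm 0.171
L top 0 off px 0.19 in/out 201 25 px/mm 0.3
L top 1 off px 0.8 in/out 183 23 px/mm 0.293
L top 2 off px 0.74 in/out 197 26 px/mm 0.302
L side 0 off px 0.35 in/out 173 11 px/mm 0.228
L side 1 off px -0.32 in/out 161 12 px/mm 0.225
L side 2 off px -0.47 in/out 166 15 px/mm 0.279
rel -91.01716019951543 -70.37482609213478 -0.4884433804226915
```

```bash
python3 - <<'E'
from ef import *
I={'top':load('pics/top0.png'),'side':load('pics/side0.png')}
b=solve([515,-77,.118],I,'B',['top'],fixyaw=True);l=solve([559,-155,.1316],I,'L',['top'],fixyaw=True)
c,s=np.cos(.118),np.sin(.118)
def rel(b,l): d=l[:2]-b[:2];print('rel',(c*d[0]+s*d[1]).round(2),(-s*d[0]+c*d[1]).round(2))
print(b,l);rel(b,l);resid(b,I,'B',['top'],True);resid(l,I,'L',['top'],True)
for y in(.116,.118,.12):
  p=np.array([514.,-73,y])
  for _ in range(8):
    r=resid(p,I,'B',['side']);J=geo(p+[1,0,0],p,'B',['side']);ok=~np.isnan(r);p[0]+=(J[ok]@r[ok])/(J[ok]@J[ok])
  l2=solve([559,-152,.1316],I,'L',['side'],fixyaw=True)
  print(p,l2);rel(p,l2);resid(p,I,'B',['side'],True);resid(l2,I,'L',['side'],True)
E
```

```text
[ 5.15262951e+02 -7.92064034e+01  1.18000000e-01] [ 5.58002315e+02 -1.56319940e+02  1.31600000e-01]
rel 33.36 -81.61
B top 0 off px 0.76 in/out 209 24 px/mm 0.286
B top 1 off px 0.86 in/out 207 16 px/mm 0.29
B top 2 off px 0.09 in/out 203 23 px/mm 0.288
L top 0 off px 0.48 in/out 202 26 px/mm 0.3
L top 1 off px 0.48 in/out 196 23 px/mm 0.293
L top 2 off px 0.0 in/out 201 25 px/mm 0.302
[ 5.1335697e+02 -7.3000000e+01  1.1600000e-01] [ 5.58519520e+02 -1.52046517e+02  1.31600000e-01]
rel 35.54 -83.81
B side 0 off px 0.49 in/out 206 15 px/mm 0.201
B side 1 off px 0.6 in/out 237 13 px/mm 0.2
L side 0 off px 0.15 in/out 175 11 px/mm 0.228
L side 1 off px 0.17 in/out 162 10 px/mm 0.225
L side 2 off px -0.04 in/out 165 15 px/mm 0.278
[ 5.13689507e+02 -7.30000000e+01  1.18000000e-01] [ 5.58519520e+02 -1.52046517e+02  1.31600000e-01]
rel 35.21 -83.77
B side 0 off px 0.49 in/out 206 15 px/mm 0.201
B side 1 off px 0.59 in/out 237 13 px/mm 0.2
L side 0 off px 0.15 in/out 175 11 px/mm 0.228
L side 1 off px 0.17 in/out 162 10 px/mm 0.225
L side 2 off px -0.04 in/out 165 15 px/mm 0.278
[ 5.14095803e+02 -7.30000000e+01  1.20000000e-01] [ 5.58519520e+02 -1.52046517e+02  1.31600000e-01]
rel 34.81 -83.73
B side 0 off px 0.48 in/out 206 15 px/mm 0.201
B side 1 off px 0.58 in/out 237 13 px/mm 0.2
L side 0 off px 0.15 in/out 175 11 px/mm 0.228
L side 1 off px 0.17 in/out 162 10 px/mm 0.225
L side 2 off px -0.04 in/out 165 15 px/mm 0.278
```

```bash
python3 - <<'E'
from ef import *
I={'side':np.load('s2.npy')[:,:,0].astype(float)}
b=np.array([513.69,-73,.118]);c,s=np.cos(.118),np.sin(.118)
l=np.array([b[0]-s*-58.5-1,b[1]+c*-58.5,.1184])
rng={('L','side',0):(.15,.6),('L','side',1):(.1,.4),('B','side',0):(.3,.9)}
l=solve(l,I,'L',['side'],fixyaw=True,rng=rng)
d=l[:2]-b[:2];print('rel',(c*d[0]+s*d[1]).round(2),(-s*d[0]+c*d[1]).round(2))
resid(l,I,'L',['side'],True,rng=rng);resid(b,I,'B',['side'],True,rng=rng)
E
```

```text
rel -2.06 -58.82
L side 0 off px 0.56 in/out 171 15 px/mm 0.227
L side 1 off px 0.64 in/out 64 11 px/mm 0.224
L side 2 off px -0.14 in/out 156 13 px/mm 0.27
B side 0 off px 0.39 in/out 208 15 px/mm 0.201
B side 1 off px 0.74 in/out 188 46 px/mm 0.2
```

Call:
send_rows(
  targets=[
    [[0,0,0,0.5,-3,0,1],[0,0,0,1,-6,0,1],[0,0,0,1,-9,0,1],[0,0,0,1,-12,0,1],[0,0,0,1,-13,0,1]],
  ],
)

```text
time: 8.48
tool_pos: [523.1, -129.0, 63.6]
tcp_rot: [3.14, -0.003, 0.118]
contact_force: [-0.2, -0.3, -2.5]
grip_width: 17.7
```

Call:
send_rows(
  targets=[
    [[0,0,0,0,-0.5,0,1],[0,0,0,0,-1,0,1],[0,0,0,0,-1.5,0,1],[0,0,0,0,-2,0,1],[0,0,0,0,-2,0,1]],
  ],
)

```text
time: 8.9
tool_pos: [523.0, -127.7, 63.7]
tcp_rot: [3.139, -0.003, 0.118]
contact_force: [0.2, -1.1, -2.7]
grip_width: 17.8
```

Call:
send_rows(
  targets=[
    [[0,0,0,0,-0.5,0,1],[0,0,0,0,-1,0,1],[0,0,0,0,-1.5,0,1],[0,0,0,0,-2,0,1],[0,0,0,0,-2,0,1]],
  ],
)

```text
time: 9.32
tool_pos: [522.7, -125.6, 63.7]
tcp_rot: [3.139, -0.003, 0.118]
contact_force: [0.1, -0.7, -2.3]
grip_width: 17.8
```

```bash
python3 go.py 523.7 -142.7 63.6 .118
```

```text
t 9.32 pos [ 522.7 -125.6   63.7] rot [ 3.1395 -0.0034  0.1182] q [-0.38  0.55  1.7  -0.    0.89  1.07] F [ 0.1 -0.7 -2.3] M [-0.058  0.168 -0.03 ] w 17.8
shift [-1.1 17.1  0.1] turn [ 0.12 -0.19  0.01]
```

Call:
send_rows(
  targets=[
    [[0,0,0,0,-0.7,0,1],[0,0,0,0,-1.3,0,1],[0,0,0,0,-2,0,1],[0,0,0,0,-2,0,1]],
  ],
)

```text
time: 9.65
tool_pos: [522.5, -123.5, 63.7]
tcp_rot: [3.139, -0.003, 0.118]
contact_force: [-0.0, -0.0, -0.8]
grip_width: 17.8
```

Call:
send_rows(
  targets=[
    [[0,0,0,0,-0.7,0,1],[0,0,0,0,-1.3,0,1],[0,0,0,0,-2,0,1],[0,0,0,0,-2,0,1]],
  ],
)

```text
time: 9.98
tool_pos: [522.2, -121.6, 63.7]
tcp_rot: [3.14, -0.003, 0.118]
contact_force: [0.1, 0.1, -2.6]
grip_width: 17.7
```

Call:
send_rows(
  targets=[
    [[0,0,0,0,-0.7,0,1],[0,0,0,0,-1.3,0,1],[0,0,0,0,-2,0,1],[0,0,0,0,-2,0,1]],
  ],
)

```text
time: 10.32
tool_pos: [522.0, -119.6, 63.7]
tcp_rot: [3.14, -0.003, 0.118]
contact_force: [-0.1, -0.2, -2.6]
grip_width: 17.9
```

```bash
python3 go.py 523.7 -142.7 63.6 .118
```

```text
t 10.32 pos [ 522.  -119.6   63.7] rot [ 3.1395 -0.0033  0.1182] q [-0.37  0.54  1.7  -0.    0.89  1.08] F [-0.1 -0.2 -2.6] M [-0.096  0.14  -0.003] w 17.9
shift [-1.  23.1  0.1] turn [ 0.12 -0.19  0.01]
```

Call:
send_rows(
  targets=[
    [[0,0,0,0,-0.7,0,1],[0,0,0,0,-1.4,0,1],[0,0,0,0,-2.2,0,1],[0,0,0,0,-3,0,1]],
  ],
)

```text
time: 10.65
tool_pos: [521.7, -116.7, 63.7]
tcp_rot: [3.139, -0.003, 0.118]
contact_force: [-0.7, 0.5, -1.3]
grip_width: 18.0
```

Call:
send_rows(
  targets=[
    [[0,0,0,0,-0.7,0,1],[0,0,0,0,-1.4,0,1],[0,0,0,0,-2.2,0,1],[0,0,0,0,-3,0,1]],
  ],
)

```text
time: 10.98
tool_pos: [521.3, -113.7, 63.6]
tcp_rot: [3.139, -0.003, 0.118]
contact_force: [-0.4, 0.4, -1.2]
grip_width: 18.1
```

```bash
python3 go.py 523.7 -142.7 63.6 .118;  python3 - <<'E'
from fit import *
s=capture('side');np.save('s3.npy',s);t=capture('top')
a=cv2.resize(t[165:260,320:400],None,fx=5,fy=5,interpolation=cv2.INTER_CUBIC);b=cv2.resize(s[175:270,260:340],None,fx=5,fy=5,interpolation=cv2.INTER_CUBIC)
save(np.hstack([a,b]),'n3.png')
E
```

```text
t 10.98 pos [ 521.3 -113.7   63.6] rot [ 3.1395 -0.0034  0.1181] q [-0.36  0.54  1.71 -0.    0.89  1.09] F [-0.4  0.4 -1.2] M [-0.071  0.111 -0.001] w 18.1
shift [-1.1 29.1  0.1] turn [ 0.12 -0.19  0.01]
```

View pics/n3.png

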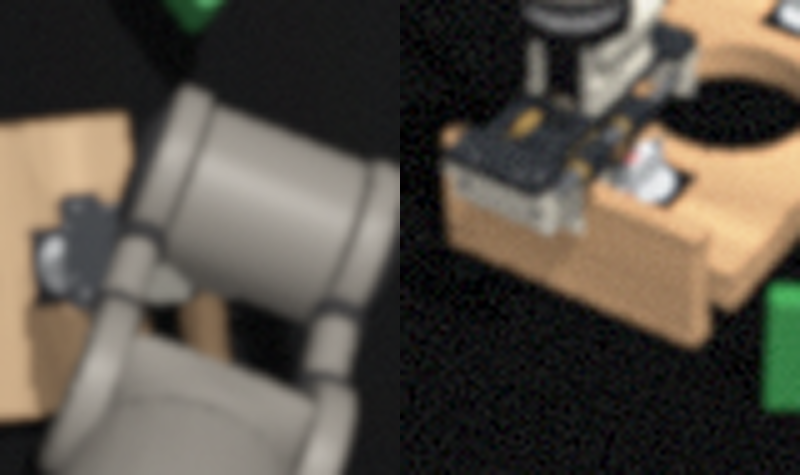

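Call:
send_rows(
  targets=[
    [[0,0,0,0,-1.2,0,1],[0,0,0,0,-2.5,0,1],[0,0,0,0,-3.7,0,1],[0,0,0,0,-5,0,1]],
  ],
)

```text
time: 11.42
tool_pos: [520.7, -108.7, 63.7]
tcp_rot: [3.139, -0.003, 0.118]
contact_force: [0.5, 0.6, -2.8]
grip_width: 17.9
```

Call:
send_rows(
  targets=[
    [[0,0,0,0,-1.2,0,1],[0,0,0,0,-2.5,0,1],[0,0,0,0,-3.7,0,1],[0,0,0,0,-5,0,1]],
  ],
)

```text
time: 11.75
tool_pos: [520.1, -103.7, 63.6]
tcp_rot: [3.139, -0.003, 0.118]
contact_force: [-0.7, 0.0, -2.3]
grip_width: 17.9
```

Call:
send_rows(
  targets=[
    [[0,0,0,0,-1.2,0,1],[0,0,0,0,-2.5,0,1],[0,0,0,0,-3.7,0,1],[0,0,0,0,-5,0,1]],
  ],
)

```text
time: 12.08
tool_pos: [519.6, -98.8, 63.6]
tcp_rot: [3.139, -0.003, 0.118]
contact_force: [0.9, -0.2, -2.3]
grip_width: 18.0
```

```bash
python3 go.py 523.7 -142.7 63.6 .118
```

```text
t 12.08 pos [519.6 -98.8  63.6] rot [ 3.1394 -0.0034  0.1181] q [-0.33  0.53  1.72 -0.    0.88  1.12] F [ 0.9 -0.2 -2.3] M [-0.051  0.14  -0.048] w 18.0
shift [-1.1 44.1  0.1] turn [ 0.12 -0.2   0.  ]
```

Call:
send_rows(
  targets=[
    [[0,0,0,0,-1.2,0,1],[0,0,0,0,-2.5,0,1],[0,0,0,0,-3.7,0,1],[0,0,0,0,-5,0,1]],
  ],
)

```text
time: 12.42
tool_pos: [518.9, -93.8, 63.6]
tcp_rot: [3.139, -0.003, 0.118]
contact_force: [0.6, 0.5, -1.9]
grip_width: 17.5
```

Call:
send_rows(
  targets=[
    [[0,0,0,0,-1,0,1],[0,0,0,0,-2,0,1],[0,0,0,0,-3,0,1],[0,0,0,0,-4,0,1]],
  ],
)

```text
time: 12.75
tool_pos: [518.5, -89.9, 63.6]
tcp_rot: [3.139, -0.003, 0.118]
contact_force: [0.1, 0.1, -2.1]
grip_width: 17.9
```

```bash
python3 go.py 523.7 -142.7 63.6 .118;  python3 - <<'E'
from fit import *
s=capture('side');np.save('s4.npy',s)
crop(s,175,265,255,345,6,'n4.png')
E
```

```text
t 12.75 pos [518.5 -89.9  63.6] rot [ 3.1394 -0.0034  0.1181] q [-0.32  0.53  1.73 -0.    0.88  1.14] F [ 0.1  0.1 -2.1] M [-0.094  0.124  0.028] w 17.9
shift [-1.1 53.1  0.1] turn [ 0.12 -0.19  0.01]
```

View pics/n4.png

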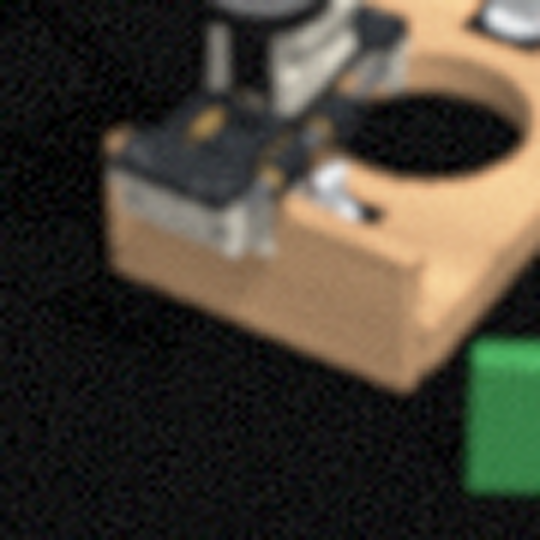

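Call:
send_rows(
  targets=[
    [[0,0,0,0,-0.5,0,1],[0,0,0,0,-1,0,1],[0,0,0,0,-1.5,0,1],[0,0,0,0,-2,0,1]],
  ],
)

```text
time: 13.13
tool_pos: [518.3, -87.9, 63.6]
tcp_rot: [3.139, -0.003, 0.118]
contact_force: [0.5, 0.1, -1.7]
grip_width: 17.8
```

Call:
send_rows(
  targets=[
    [[0,0,0,0,-0.3,0,1],[0,0,0,0,-0.7,0,1],[0,0,0,0,-1,0,1],[0,0,0,0,-1,0,1]],
  ],
)

```text
time: 13.47
tool_pos: [518.1, -86.9, 63.6]
tcp_rot: [3.139, -0.003, 0.118]
contact_force: [0.2, -0.4, -1.4]
grip_width: 17.8
```

Call:
send_rows(
  targets=[
    [[0,0,0,0,-0.3,0,1],[0,0,0,0,-0.7,0,1],[0,0,0,0,-1,0,1],[0,0,0,0,-1,0,1]],
  ],
)

```text
time: 13.8
tool_pos: [518.0, -85.9, 63.6]
tcp_rot: [3.139, -0.003, 0.118]
contact_force: [-0.2, 0.1, -1.1]
grip_width: 18.1
```

Call:
send_rows(
  targets=[
    [[0,0,0,0,-0.3,0,1],[0,0,0,0,-0.6,0,1],[0,0,0,0,-0.8,0,1],[0,0,0,0,-0.8,0,1]],
  ],
)

```text
time: 14.13
tool_pos: [518.0, -85.5, 63.7]
tcp_rot: [3.139, -0.004, 0.119]
contact_force: [0.1, -2.7, -4.0]
grip_width: 17.8
```

Call:
send_rows(
  targets=[
    [[0,0,0,0,-0.2,0,1],[0,0,0,0,-0.4,0,1],[0,0,0,0,-0.5,0,1],[0,0,0,0,-0.5,0,1]],
  ],
)

```text
time: 14.47
tool_pos: [518.0, -85.4, 63.6]
tcp_rot: [3.138, -0.004, 0.118]
contact_force: [-0.4, -5.8, -2.6]
grip_width: 17.9
```

Call:
send_rows(
  targets=[
    [[0,0,0,0,-0.3,0,1],[0,0,0,0,-0.6,0,1],[0,0,0,0,-0.6,0,1]],
  ],
)

```text
time: 14.72
tool_pos: [518.0, -85.3, 63.6]
tcp_rot: [3.137, -0.004, 0.119]
contact_force: [0.4, -7.2, -3.3]
grip_width: 18.1
```

```bash
python3 go.py 518 -85.4 63.6 .118;  python3 - <<'E'
from fit import *
s=capture('side');np.save('s5.npy',s);t=capture('top')
a=cv2.resize(t[165:260,310:390],None,fx=5,fy=5,interpolation=cv2.INTER_CUBIC);b=cv2.resize(s[165:260,260:340],None,fx=5,fy=5,interpolation=cv2.INTER_CUBIC)
save(np.hstack([a,b]),'n5.png')
E
```

```text
t 14.72 pos [518.  -85.3  63.6] rot [ 3.1374 -0.0037  0.1186] q [-0.31  0.53  1.73 -0.    0.87  1.15] F [ 0.4 -7.2 -3.3] M [-1.71   0.231  0.168] w 18.1
shift [-0.   0.1  0. ] turn [ 0.24 -0.21  0.03]
```

View pics/n5.png

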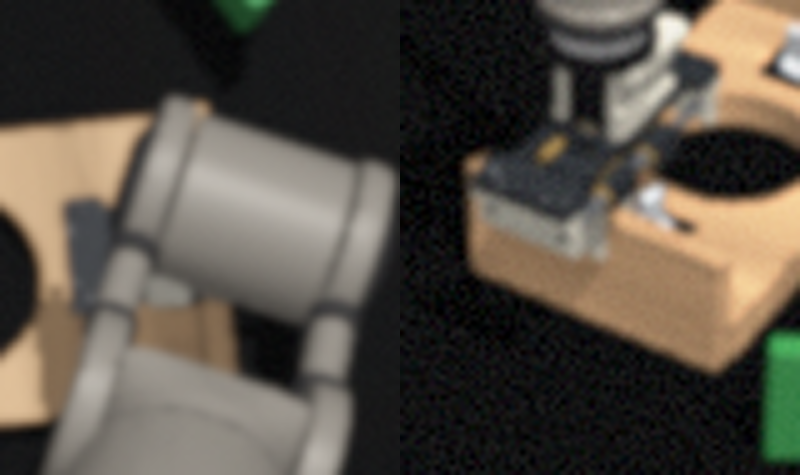

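Call:
send_rows(
  targets=[
    [[0,0,0,0,0,0.3,1],[0,0,0,0,0.3,0.5,1],[0,0,0,0,0.5,0.5,1]],
  ],
)

```text
time: 15.07
tool_pos: [518.1, -85.4, 63.6]
tcp_rot: [3.138, -0.004, 0.118]
contact_force: [-1.8, -4.6, 0.6]
grip_width: 17.8
```

Call:
send_rows(
  targets=[
    [[0,0,0,0,0,0,0.6],[0,0,0,0,0,0,0.5],[0,0,0,0,0,0,0.4],[0,0,0,0,0,0,0.3],[0,0,0,0,0,0,0.3]],
  ],
)

```text
time: 15.48
tool_pos: [517.8, -84.2, 63.0]
tcp_rot: [3.14, -0.003, 0.118]
contact_force: [-0.6, 0.5, 0.2]
grip_width: 31.5
```

```bash
python3 go.py 518 -85.4 63.6 .118
```

```text
t 15.48 pos [517.8 -84.2  63. ] rot [ 3.1399 -0.0033  0.1182] q [-0.31  0.53  1.74 -0.    0.87  1.15] F [-0.6  0.5  0.2] M [-0.043  0.156  0.005] w 31.5
shift [ 0.   1.2 -0.6] turn [ 0.1  -0.19  0.01]
```

Call:
send_rows(
  targets=[
    [[0,0,0,0,0,-20,0.26],[0,0,0,0,0,-50,0.26],[0,0,0,0,0,-80,0.26],[0,0,0,0,40,-90,0.26],[0,0,0,0,80,-90,0.26]],
  ],
)

```text
time: 15.9
tool_pos: [528.9, -163.6, 157.0]
tcp_rot: [3.137, -0.009, 0.123]
contact_force: [1.8, 0.2, -0.1]
grip_width: 33.9
```

Call:
send_rows(
  targets=[
    [[0,0,-7,0,35,0,0.26],[0,0,-14,0,70,0,0.26],[0,0,-21,0,90,0,0.26],[0,0,-28,0,90,0,0.26],[0,0,-35,0,90,0,0.26]],
  ],
)

```text
time: 16.32
tool_pos: [537.4, -254.6, 152.9]
tcp_rot: [3.139, -0.002, 0.733]
contact_force: [1.0, 0.3, -0.0]
grip_width: 33.9
```

Call:
send_rows(
  targets=[
    [[0,0,-7,0,0,0,0.26],[0,0,-14,0,0,0,0.26],[0,0,-21,0,0,0,0.26],[0,0,-28,0,0,0,0.26],[0,0,-35,0,0,0,0.26]],
  ],
)

```text
time: 16.73
tool_pos: [537.6, -252.9, 153.3]
tcp_rot: [3.138, 0.0, 1.346]
contact_force: [0.1, -0.5, -0.8]
grip_width: 33.8
```

Call:
send_rows(
  targets=[
    [[0,0,-7,0,0,0,0.26],[0,0,-14,0,0,0,0.26],[0,0,-20,0,0,0,0.26]],
  ],
)

```text
time: 16.98
tool_pos: [537.6, -252.9, 153.2]
tcp_rot: [3.138, 0.002, 1.695]
contact_force: [0.5, -0.4, -0.0]
grip_width: 33.9
```

```bash
python3 go.py 511 -29 150 1.689;  python3 - <<'E'
from fit import *
s=capture('side');np.save('s6.npy',s);t=capture('top');np.save('t6.npy',t)
a=cv2.resize(t[180:260,310:390],None,fx=5,fy=5,interpolation=cv2.INTER_CUBIC);b=cv2.resize(s[175:255,270:350],None,fx=5,fy=5,interpolation=cv2.INTER_CUBIC)
save(np.hstack([a,b]),'n6.png')
for c in('top','side'):
    print(c,[(np.round(d['location'],1).tolist(),round(d['conf'],2)) for d in place_of('cam_wing',c)[:3]],[(np.round(d['location'],1).tolist(),round(d['conf'],2)) for d in boxes_of('leg',c)[:4]])
E
```

```text
t 16.98 pos [ 537.6 -252.9  153.2] rot [3.1384e+00 1.5000e-03 1.6952e+00] q [-0.57  0.53  1.44  0.    1.17 -0.69] F [ 0.5 -0.4 -0. ] M [-0.077  0.045  0.039] w 33.9
shift [225.4   1.4   2.9] turn [0.18 0.09 0.35]
top [([217.7, 331.4], 0.65)] [([136.4, 411.6], 0.93), ([215.7, 347.2], 0.83), ([144.1, 347.8], 0.73), ([140.6, 275.7], 0.66)]
side [([208.6, 306.3], 0.38)] [([292.2, 329.3], 0.91), ([210.7, 219.5], 0.84), ([222.9, 307.0], 0.83), ([247.2, 362.3], 0.83)]
```

View pics/n6.png

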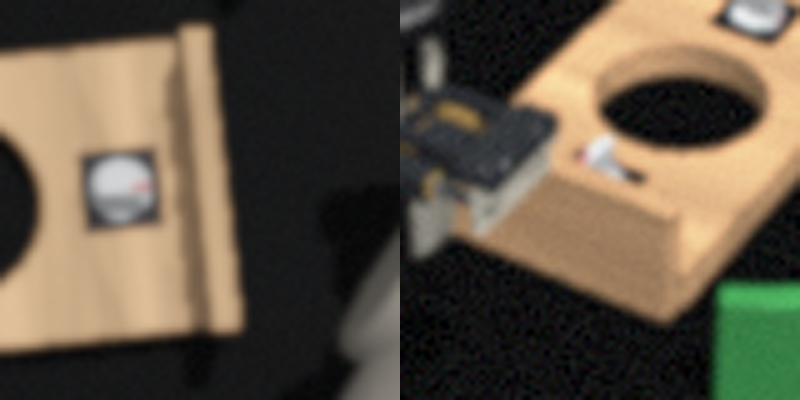

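```bash
python3 - <<'E'
from h import *
t=np.load('t6.npy');f=t.astype(float)
print('net wing top',atz('top',(331.4,217.7),52),'side',atz('side',(306.3,208.6),52),tri((331.4,217.7),(306.3,208.6)))
# flange dark square: gray min region within board
g=f[200:235,318:350,0]
m=((f[...,0]-f[...,2])<25).astype(np.uint8)
n,lab,st,cen=cv2.connectedComponentsWithStats(m[190:245,315:348])
for i in range(1,n):
    if 60<st[i][4]<600: print(st[i],cen[i]+[315,190],atz('top',cen[i]+[315,190],31.5))
mm=(lab==lab[218-190,334-315]).astype(np.uint8);print(cv2.minAreaRect(np.argwhere(mm)[:,::-1].astype(np.float32)))
# same for side0
s=cv2.imread('pics/side0.png')[:,:,::-1].astype(float)
m=((s[...,0]-s[...,2])<25).astype(np.uint8);n,lab,st,cen=cv2.connectedComponentsWithStats(m[195:232,285:330])
for i in range(1,n):
    if 30<st[i][4]<400: print('side',st[i],cen[i]+[285,195],atz('side',cen[i]+[285,195],38))
crop(t,198,238,314,354,12,'cam.png')
E
```

```text
net wing top [507.66859703 -20.76367384  52.        ] side [509.63396124 -37.56427591  52.        ] (array([504.64407096, -24.00359757,  40.73928808]), np.float64(9.280196551592983))
[ 12  20  15  15 187] [333.5828877  217.34759358] [510.03004252 -28.78194123  31.5       ]
((18.787128448486328, 27.371288299560547), (13.83101749420166, 14.030025482177734), 84.2894058227539)
side [ 26   0  19   9 145] [321.09655172 198.53103448] [504.8262419   52.52436481  38.        ]
side [ 15   8  17  15 136] [308.63970588 210.78676471] [512.85685798 -28.60742676  38.        ]
```

View pics/cam.png

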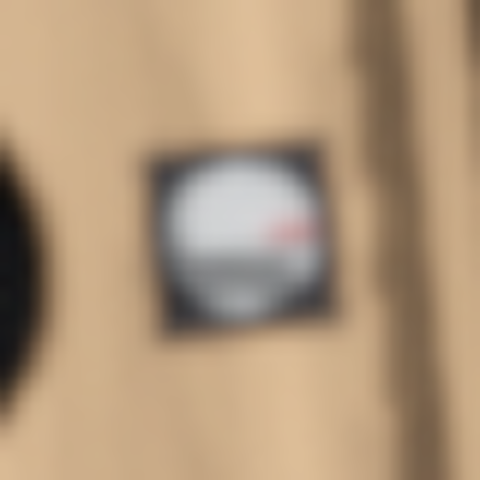

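Call:
send_rows(
  targets=[
    [[0,0,0.3,40,0,0,0.26],[0,0,0.3,80,1,0,0.26],[0,0,0.3,120,1,0,0.26],[0,0,0.3,160,1,0,0.26],[0,0,0.3,200,1,0,0.26]],
  ],
)

```text
time: 17.7
tool_pos: [514.5, -52.9, 153.1]
tcp_rot: [3.138, 0.002, 1.681]
contact_force: [1.3, 0.2, -0.4]
grip_width: 33.9
```

Call:
send_rows(
  targets=[
    [[0,0,0,20,0,0,0.26],[0,0,0,25,0,0,0.26],[0,0,0,25,0,0,0.26]],
  ],
)

```text
time: 17.95
tool_pos: [512.2, -28.4, 153.2]
tcp_rot: [3.138, 0.002, 1.685]
contact_force: [0.2, -0.8, -0.3]
grip_width: 34.0
```

```bash
python3 go.py 510.5 -28.8 85 1.689;  python3 - <<'E'
from fit import *
print(get_obs()['joint_positions'])
s=capture('side');np.save('s7.npy',s)
crop(s,165,245,270,350,7,'n7.png');print(proj('side',[[510.5,-28.8,52],[510.5,-28.8,150]]))
E
```

```text
t 17.95 pos [512.2 -28.4 153.2] rot [3.1378e+00 2.3000e-03 1.6852e+00] q [-0.2   0.39  1.67 -0.    1.08 -0.32] F [ 0.2 -0.8 -0.3] M [-0.065  0.039  0.025] w 34.0
shift [-0.  -2.  68.2] turn [ 0.22  0.13 -0.22]
[-2.04356666e-01  3.90811745e-01  1.66980895e+00 -1.13821080e-03
  1.07668145e+00 -3.18183163e-01]
[[308.09137627 207.43901386]
 [308.20609035 184.83183584]]
```

View pics/n7.png

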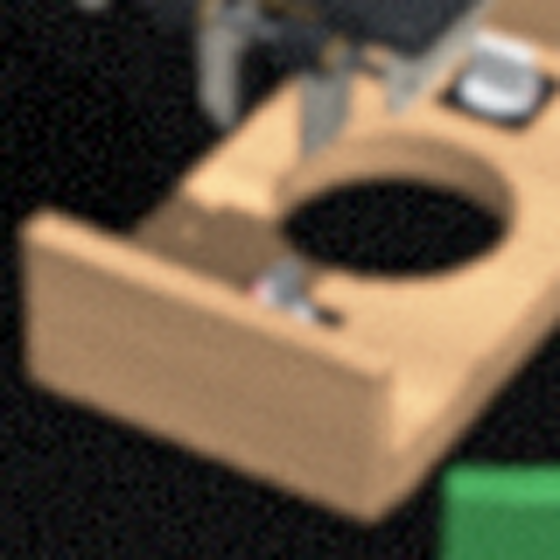

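Call:
send_rows(
  targets=[
    [[0.2,0.1,-0.2,0,-0.5,20,0.26],[0.2,0.1,-0.2,0,-1,40,0.26],[0.2,0.1,-0.2,0,-1.5,60,0.26],[0.2,0.1,-0.2,0,-1.5,75,0.26],[0.2,0.1,-0.2,0,-1.5,80,0.26]],
  ],
)

```text
time: 18.42
tool_pos: [510.0, -31.6, 70.7]
tcp_rot: [-3.138, -0.0, 1.684]
contact_force: [-0.4, -0.6, -0.3]
grip_width: 34.4
```

```bash
python3 go.py 510.5 -28.8 39.5 1.689;  python3 - <<'E'
from fit import *
s=capture('side')
crop(s,165,245,270,350,7,'n8.png')
E
```

```text
t 18.42 pos [510.  -31.6  70.7] rot [-3.1381e+00 -4.0000e-04  1.6844e+00] q [-0.21  0.5   1.76 -0.    0.88 -0.32] F [-0.4 -0.6 -0.3] M [-0.081  0.002 -0.061] w 34.4
shift [ 2.7  0.9 31.2] turn [-0.2  -0.02 -0.27]
```

View pics/n8.png

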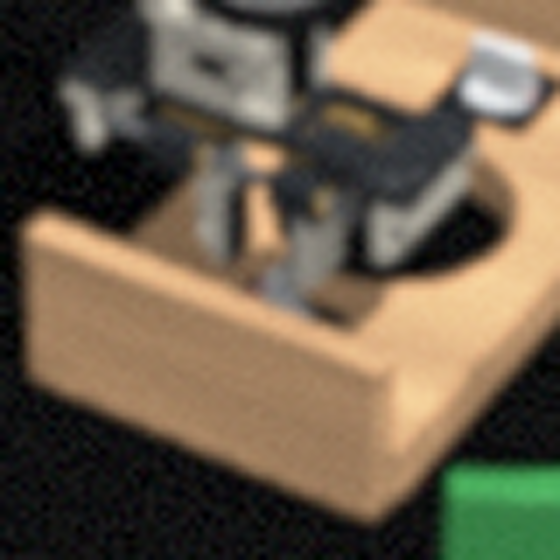

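Call:
send_rows(
  targets=[
    [[0,0,0,0,0,0,0.26],[0,0,0,0,0,0,0.26]],
  ],
)

```text
time: 18.63
tool_pos: [511.8, -30.9, 73.8]
tcp_rot: [3.14, 0.001, 1.686]
contact_force: [-0.1, -0.5, 0.6]
grip_width: 33.8
```

```bash
python3 go.py 510.5 -28.8 39.5 1.689;  python3 - <<'E'
from fit import *
s=capture('side');o=get_obs();p=o['tool_pos']
img=cv2.resize(s,None,fx=10,fy=10,interpolation=cv2.INTER_CUBIC)
ex=np.array([.993,.118,0]);ey=np.array([-.118,.993,0])
def line(a,b,c):
    q=(proj('side',[a,b])+.5)*10;cv2.line(img,tuple(q[0].astype(int)),tuple(q[1].astype(int)),c,1)
for sg in(-1,1):
    base=p+sg*17*ex
    for d in(-9.5,9.5): line(base+d*ey,base+d*ey+[0,0,30],(255,0,0))
    line(base-9.5*ey,base+9.5*ey,(255,0,0))
w=np.array([510.5,-28.8,62.5])
for a in(-5,5): line(w+a*ex-18*ey,w+a*ex+18*ey,(0,255,0))
for a in(-18,18): line(w+a*ey-5*ex,w+a*ey+5*ex,(0,255,0))
save(img[1900:2240,2900:3300],'n9.png')
E
```

```text
t 18.63 pos [511.8 -30.9  73.8] rot [3.1402e+00 1.0000e-03 1.6859e+00] q [-0.21  0.5   1.76 -0.    0.89 -0.32] F [-0.1 -0.5  0.6] M [-0.065  0.026 -0.027] w 33.8
shift [ 2.2 -1.1 34.3] turn [ 0.08  0.05 -0.18]
```

View pics/n9.png

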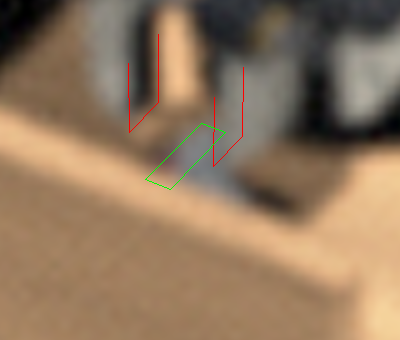

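Call:
send_rows(
  targets=[
    [[0,0,-0.2,2.2,-0.8,8,0.26],[0,0,-0.2,2.2,-0.8,16,0.26],[0,0,-0.2,2.2,-0.8,24,0.26],[0,0,-0.2,2.2,-0.8,30,0.26],[0,0,-0.2,2.2,-0.8,33,0.26]],
  ],
)

```text
time: 19.1
tool_pos: [509.3, -27.7, 38.7]
tcp_rot: [-3.14, -0.0, 1.691]
contact_force: [-0.4, -0.4, 0.9]
grip_width: 33.8
```

Call:
send_rows(
  targets=[
    [[0,0,0,0,0,0,0.26],[0,0,0,0,0,0,0.26],[0,0,0,0,0,0,0.26]],
  ],
)

```text
time: 19.35
tool_pos: [510.2, -27.9, 40.1]
tcp_rot: [3.141, 0.0, 1.691]
contact_force: [0.5, 0.0, 0.4]
grip_width: 34.0
```

```bash
python3 go.py 510.5 -28.8 39.5 1.689
```

```text
t 19.35 pos [510.2 -27.9  40.1] rot [3.1413e+00 5.0000e-04 1.6907e+00] q [-0.2   0.55  1.79 -0.    0.8  -0.32] F [0.5 0.  0.4] M [-0.145  0.025  0.008] w 34.0
shift [-0.9  0.2  0.6] turn [0.02 0.03 0.09]
```

Close on the wing.

Call:
send_rows(
  targets=[
    [[0,0,0,-0.8,0,0,0.5],[0,0,0,-0.8,0,0,0.7],[0,0,0,-0.8,0,0,1],[0,0,0,-0.8,0,0,1],[0,0,0,-0.8,0,0,1]],
  ],
)

```text
time: 19.77
tool_pos: [509.5, -28.7, 40.1]
tcp_rot: [-3.14, 0.0, 1.69]
contact_force: [-2.7, -0.0, 4.3]
grip_width: 9.8
```

Call:
send_rows(
  targets=[
    [[0,0,0,0,0,0,1],[0,0,0,0,0,0,1],[0,0,0,0,0,0,1]],
  ],
)

```text
time: 20.02
tool_pos: [509.5, -28.7, 40.1]
tcp_rot: [-3.141, 0.0, 1.691]
contact_force: [-4.3, -1.3, 6.1]
grip_width: 9.5
```

```bash
python3 go.py 510.5 -28.8 39.5 1.689;sleep 0; python3 -c "
from h import *
s=capture('side');crop(s,165,245,270,350,7,'n10.png')
import time
for i in range(3):
  capture('side');o=get_obs();print(o['contact_force'].round(2),o['moment'].round(3),o['tool_pos'].round(2))"
```

```text
t 20.02 pos [509.5 -28.7  40.1] rot [-3.1405e+00  2.0000e-04  1.6906e+00] q [-0.21  0.55  1.79 -0.    0.81 -0.33] F [-4.3 -1.3  6.1] M [-0.314  0.842 -0.117] w 9.5
shift [-0.2  1.   0.6] turn [-0.06  0.01  0.09]
[-4.69 -2.21  4.65] [-0.227  0.786 -0.157] [509.5  -28.73  40.09]
[-4.87 -1.25  5.27] [-0.227  0.878 -0.121] [509.49 -28.69  40.07]
[-3.92 -1.98  5.77] [-0.266  0.749 -0.145] [509.51 -28.69  40.08]
```

View pics/n10.png

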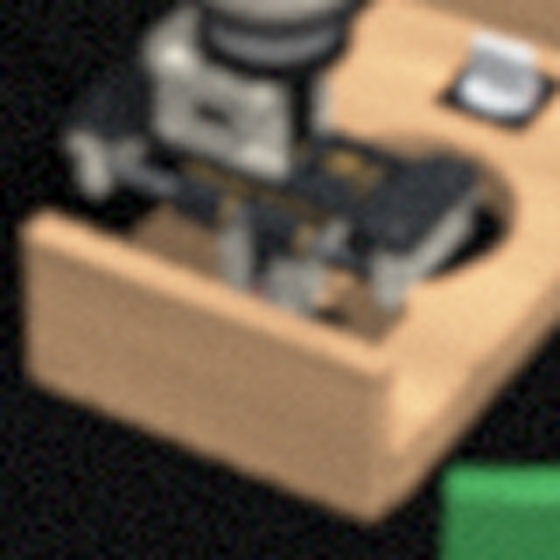

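Call:
send_rows(
  targets=[
    [[0,0,0,0,-0.3,-0.3,1],[0,0,0,0,-0.7,-0.6,1],[0,0,3,0,-0.7,-0.6,1],[0,0,7,0,-0.7,-0.6,1],[0,0,10,0,-0.7,-0.6,1]],
  ],
)

```text
time: 20.63
tool_pos: [509.5, -28.7, 40.2]
tcp_rot: [3.141, 0.0, 1.513]
contact_force: [-0.8, -0.5, -2.6]
grip_width: 10.0
```

```bash
cat > m.py <<'E'
from h import *
import sys
n=int(sys.argv[1]) if len(sys.argv)>1 else 4
A=[]
for i in range(n):
    capture('side');o=get_obs();A.append(np.r_[o['contact_force'],o['moment']])
A=np.array(A);print('t',round(o['time'],2),'F',A[:,:3].mean(0).round(1),'M',A[:,3:].mean(0).round(3),'Mz',A[:,5].round(2),'pos',o['tool_pos'].round(1),'yaw',o['tcp_rot'].round(4),'turned',round(1.6906-o['tcp_rot'][2],3),'w',round(o['grip_width'],1),'q6',o['joint_positions'][5].round(2))
E
python3 m.py
```

```text
t 20.83 F [ 0.7 -0.  -5.3] M [-0.119 -0.006 -0.051] Mz [ 0.11 -0.07 -0.1  -0.14] pos [509.5 -28.7  40.2] yaw [3.1414e+00 2.0000e-04 1.5176e+00] turned 0.173 w 9.7 q6 -0.15
```

Call:
send_rows(
  targets=[
    [[0,0,2,0,0,0.2,1],[0,0,4,0,0,0.3,1],[0,0,6,0,0,0.3,1],[0,0,8,0,0,0.3,1],[0,0,10,0,0,0.3,1]],
  ],
)

```text
time: 21.25
tool_pos: [509.6, -28.7, 40.2]
tcp_rot: [3.141, 0.0, 1.342]
contact_force: [0.7, -0.7, -3.3]
grip_width: 9.9
```

```bash
sed -i 's/^A=\[\]/A=[];o=get_obs();print("now Mz",o["moment"].round(3),"F",o["contact_force"].round(1),"turned",round(1.6906-o["tcp_rot"][2],3),"dq6",o["dq"][5].round(3),"tau6",o["tau"][5].round(3))/' m.py; python3 m.py 3
```

```text
now Mz [-0.049  0.007  0.202] F [ 0.7 -0.7 -3.3] turned 0.349 dq6 0.414 tau6 -0.396
t 21.4 F [ 1.2 -0.  -4.7] M [-0.024 -0.063  0.049] Mz [ 0.12 -0.01  0.04] pos [509.6 -28.7  40.2] yaw [3.1411e+00 2.0000e-04 1.3435e+00] turned 0.347 w 9.4 q6 0.02
```

Call:
send_rows(
  targets=[
    [[0,0,2,0,0,0.2,1],[0,0,4,0,0,0.3,1],[0,0,6,0,0,0.3,1],[0,0,8,0,0,0.3,1],[0,0,10,0,0,0.3,1]],
  ],
)

```text
time: 21.82
tool_pos: [509.7, -28.7, 40.2]
tcp_rot: [3.141, 0.0, 1.168]
contact_force: [0.7, 0.9, -2.6]
grip_width: 9.8
```

```bash
python3 m.py 1
```

```text
now Mz [-0.026  0.032  0.199] F [ 0.7  0.9 -2.6] turned 0.523 dq6 0.415 tau6 -0.396
t 21.87 F [ 1.   0.5 -2. ] M [-0.059  0.     0.114] Mz [0.11] pos [509.7 -28.7  40.2] yaw [3.1408e+00 1.0000e-04 1.1654e+00] turned 0.525 w 9.8 q6 0.2
```

Call:
send_rows(
  targets=[
    [[0,0,2,0,0,0,1],[0,0,4,0,0,0,1],[0,0,6,0,0,0,1],[0,0,8,0,0,0,1],[0,0,10,0,0,0,1]],
  ],
)

```text
time: 22.28
tool_pos: [509.8, -28.8, 40.2]
tcp_rot: [3.141, -0.0, 0.993]
contact_force: [1.3, 0.2, -2.6]
grip_width: 9.7
```

```bash
python3 m.py 1
```

```text
now Mz [-0.014 -0.004  0.109] F [ 1.3  0.2 -2.6] turned 0.697 dq6 0.414 tau6 -0.396
t 22.33 F [ 1.2  0.5 -1.9] M [ 0.006 -0.078  0.072] Mz [0.07] pos [509.8 -28.8  40.2] yaw [ 3.1406e+00 -1.0000e-04  9.9130e-01] turned 0.699 w 9.8 q6 0.37
```

Call:
send_rows(
  targets=[
    [[0,0,2,0,0,0,1],[0,0,4,0,0,0,1],[0,0,6,0,0,0,1],[0,0,8,0,0,0,1]],
  ],
)

```text
time: 22.67
tool_pos: [509.8, -28.8, 40.2]
tcp_rot: [3.14, -0.0, 0.854]
contact_force: [1.5, 1.2, -1.9]
grip_width: 9.6
```

```bash
python3 m.py 1
```

```text
now Mz [ 0.017 -0.057  0.176] F [ 1.5  1.2 -1.9] turned 0.836 dq6 0.415 tau6 -0.396
t 22.72 F [ 1.5  1.6 -2.4] M [-0.023 -0.132  0.115] Mz [0.11] pos [509.8 -28.8  40.2] yaw [ 3.1405e+00 -2.0000e-04  8.5190e-01] turned 0.839 w 9.8 q6 0.51
```

Call:
send_rows(
  targets=[
    [[0,0,2,0,0,0,1],[0,0,4,0,0,0,1],[0,0,6,0,0,0,1]],
  ],
)

```text
time: 22.97
tool_pos: [509.9, -28.9, 40.2]
tcp_rot: [3.14, -0.0, 0.75]
contact_force: [1.5, -0.6, -3.3]
grip_width: 9.8
```

```bash
python3 m.py 1
```

```text
now Mz [-0.005 -0.117  0.153] F [ 1.5 -0.6 -3.3] turned 0.941 dq6 0.417 tau6 -0.4
t 23.02 F [ 2.1 -0.5 -3.1] M [-0.06  -0.113  0.093] Mz [0.09] pos [509.8 -28.9  40.2] yaw [ 3.1404e+00 -4.0000e-04  7.4750e-01] turned 0.943 w 10.0 q6 0.62
```

Call:
send_rows(
  targets=[
    [[0,0,2,0,0,0,1],[0,0,4,0,0,0,1],[0,0,6,0,0,0,1]],
  ],
)

```text
time: 23.27
tool_pos: [509.9, -28.9, 40.2]
tcp_rot: [3.14, -0.0, 0.645]
contact_force: [2.2, -0.4, -3.9]
grip_width: 9.6
```

```bash
python3 m.py 1
```

```text
now Mz [-0.102 -0.067  0.188] F [ 2.2 -0.4 -3.9] turned 1.045 dq6 0.415 tau6 -0.4
t 23.32 F [ 1.9 -0.8 -3.4] M [-0.053 -0.204  0.116] Mz [0.12] pos [509.8 -28.9  40.1] yaw [ 3.1405e+00 -5.0000e-04  6.4290e-01] turned 1.048 w 10.1 q6 0.72
```

Call:
send_rows(
  targets=[
    [[0,0,2,0,0,0,1],[0,0,4,0,0,0,1],[0,0,6,0,0,0,1]],
  ],
)

```text
time: 23.57
tool_pos: [509.9, -29.0, 40.2]
tcp_rot: [3.14, -0.001, 0.541]
contact_force: [2.9, 0.1, -2.1]
grip_width: 10.2
```

```bash
python3 m.py 1
```

```text
now Mz [-0.089 -0.2    0.113] F [ 2.9  0.1 -2.1] turned 1.15 dq6 0.417 tau6 -0.4
t 23.62 F [ 2.3 -0.8 -3.2] M [-0.125 -0.218  0.128] Mz [0.13] pos [509.9 -29.   40.2] yaw [ 3.1404e+00 -6.0000e-04  5.3840e-01] turned 1.152 w 10.0 q6 0.83
```

Call:
send_rows(
  targets=[
    [[0,0,2,0,0,0,1],[0,0,4,0,0,0,1],[0,0,6,0,0,0,1]],
  ],
)

```text
time: 23.87
tool_pos: [509.9, -29.0, 40.2]
tcp_rot: [3.14, -0.001, 0.436]
contact_force: [2.6, -0.9, -2.7]
grip_width: 9.9
```

```bash
python3 m.py 1
```

```text
now Mz [-0.192 -0.25   0.2  ] F [ 2.6 -0.9 -2.7] turned 1.254 dq6 0.417 tau6 -0.4
t 23.92 F [ 2.7 -0.7 -3.5] M [-0.188 -0.299  0.114] Mz [0.11] pos [509.9 -29.   40.2] yaw [ 3.1404e+00 -9.0000e-04  4.3390e-01] turned 1.257 w 9.9 q6 0.93
```

Call:
send_rows(
  targets=[
    [[0,0,2,0,0,0,1],[0,0,4,0,0,0,1]],
  ],
)

```text
time: 24.08
tool_pos: [509.9, -29.0, 40.2]
tcp_rot: [3.14, -0.001, 0.367]
contact_force: [2.5, -1.7, -3.3]
grip_width: 9.8
```

```bash
python3 m.py 1
```

```text
now Mz [-0.195 -0.21   0.154] F [ 2.5 -1.7 -3.3] turned 1.324 dq6 0.422 tau6 -0.453
t 24.13 F [ 3.  -1.7 -2.6] M [-0.164 -0.339  0.028] Mz [0.03] pos [509.9 -29.   40.2] yaw [ 3.1404e+00 -9.0000e-04  3.6420e-01] turned 1.326 w 9.8 q6 1.0
```

Call:
send_rows(
  targets=[
    [[0,0,2,0,0,0,1],[0,0,4,0,0,0,1]],
  ],
)

```text
time: 24.3
tool_pos: [509.9, -29.0, 40.2]
tcp_rot: [3.14, -0.001, 0.297]
contact_force: [2.8, -0.9, -2.7]
grip_width: 9.6
```

```bash
python3 m.py 1
```

```text
now Mz [-0.226 -0.258  0.194] F [ 2.8 -0.9 -2.7] turned 1.394 dq6 0.419 tau6 -0.453
t 24.35 F [ 2.7 -0.5 -2.2] M [-0.236 -0.296  0.106] Mz [0.11] pos [509.9 -29.   40.2] yaw [ 3.1404e+00 -1.0000e-03  2.9440e-01] turned 1.396 w 9.7 q6 1.07
```

Call:
send_rows(
  targets=[
    [[0,0,2,0,0,0,1],[0,0,4,0,0,0,1]],
  ],
)

```text
time: 24.52
tool_pos: [509.9, -29.1, 40.2]
tcp_rot: [3.14, -0.001, 0.227]
contact_force: [3.5, -1.2, -3.1]
grip_width: 9.7
```

```bash
python3 m.py 1
```

```text
now Mz [-0.261 -0.362  0.162] F [ 3.5 -1.2 -3.1] turned 1.464 dq6 0.42 tau6 -0.453
t 24.57 F [ 2.5 -0.8 -3.6] M [-0.325 -0.351  0.1  ] Mz [0.1] pos [509.9 -29.1  40.2] yaw [ 3.1405e+00 -1.0000e-03  2.2460e-01] turned 1.466 w 9.7 q6 1.14
```

Call:
send_rows(
  targets=[
    [[0,0,2,0,0,0,1],[0,0,4,0,0,0,1]],
  ],
)

```text
time: 24.73
tool_pos: [509.9, -29.1, 40.2]
tcp_rot: [3.141, -0.001, 0.157]
contact_force: [3.4, -2.3, -2.2]
grip_width: 9.9
```

```bash
python3 m.py 1
```

```text
now Mz [-0.324 -0.333  0.176] F [ 3.4 -2.3 -2.2] turned 1.533 dq6 0.42 tau6 -0.453
t 24.78 F [ 2.7 -2.2 -3.2] M [-0.313 -0.419  0.092] Mz [0.09] pos [509.9 -29.1  40.2] yaw [ 3.1405e+00 -1.0000e-03  1.5490e-01] turned 1.536 w 9.7 q6 1.21
```

Call:
send_rows(
  targets=[
    [[0,0,2,0,0,0,1],[0,0,4,0,0,0,1]],
  ],
)

```text
time: 24.95
tool_pos: [509.9, -29.1, 40.2]
tcp_rot: [3.141, -0.001, 0.088]
contact_force: [3.7, -2.3, -2.6]
grip_width: 9.5
```

```bash
python3 m.py 1
```

```text
now Mz [-0.38  -0.431  0.125] F [ 3.7 -2.3 -2.6] turned 1.603 dq6 0.419 tau6 -0.453
t 25.0 F [ 3.1 -2.8 -3.3] M [-0.417 -0.35   0.097] Mz [0.1] pos [509.9 -29.1  40.2] yaw [ 3.1405e+00 -1.2000e-03  8.5100e-02] turned 1.605 w 9.8 q6 1.28
```

Call:
send_rows(
  targets=[
    [[0,0,2,0,0,0,1],[0,0,4,0,0,0,1]],
  ],
)

```text
time: 25.17
tool_pos: [509.9, -29.1, 40.2]
tcp_rot: [3.141, -0.001, 0.018]
contact_force: [3.3, -2.8, -3.0]
grip_width: 9.5
```

```bash
python3 m.py 1
```

```text
now Mz [-0.444 -0.4    0.133] F [ 3.3 -2.8 -3. ] turned 1.673 dq6 0.421 tau6 -0.453
t 25.22 F [ 4.2 -3.4 -3.4] M [-0.464 -0.458  0.113] Mz [0.11] pos [509.9 -29.2  40.2] yaw [ 3.1406e+00 -1.3000e-03  1.5300e-02] turned 1.675 w 9.9 q6 1.35
```

Call:
send_rows(
  targets=[
    [[0,0,2,0.3,0.3,0.1,1],[0,0,4,0.5,0.5,0.2,1]],
  ],
)

```text
time: 25.38
tool_pos: [510.0, -29.2, 40.1]
tcp_rot: [3.141, -0.0, -0.052]
contact_force: [1.1, -0.4, 2.3]
grip_width: 10.1
```

```bash
python3 m.py 1
```

```text
now Mz [-0.053 -0.032  0.206] F [ 1.1 -0.4  2.3] turned 1.743 dq6 0.415 tau6 -0.45
t 25.43 F [ 2.2 -0.8  0.5] M [-0.108 -0.133  0.076] Mz [0.08] pos [510.  -29.2  40.1] yaw [ 3.1414e+00 -3.0000e-04 -5.4500e-02] turned 1.745 w 9.8 q6 1.42
```

Call:
send_rows(
  targets=[
    [[0,0,2,0,0,0,1],[0,0,4,0,0,0,1]],
  ],
)

```text
time: 25.6
tool_pos: [510.0, -29.3, 40.1]
tcp_rot: [3.141, -0.0, -0.122]
contact_force: [2.1, -1.2, 0.8]
grip_width: 9.5
```

```bash
python3 m.py 1
```

```text
now Mz [-0.222 -0.106  0.14 ] F [ 2.1 -1.2  0.8] turned 1.812 dq6 0.42 tau6 -0.446
t 25.65 F [ 1.9 -0.5  1.4] M [-0.191 -0.091  0.073] Mz [0.07] pos [510.  -29.2  40.1] yaw [ 3.1412e+00 -4.0000e-04 -1.2420e-01] turned 1.815 w 9.9 q6 1.49
```

Call:
send_rows(
  targets=[
    [[0,0,2,0,0,0,1],[0,0,4,0,0,0,1]],
  ],
)

```text
time: 25.82
tool_pos: [510.0, -29.3, 40.1]
tcp_rot: [3.141, -0.0, -0.192]
contact_force: [1.1, -1.8, 1.9]
grip_width: 10.3
```

```bash
python3 m.py 1
```

```text
now Mz [-0.197 -0.055  0.19 ] F [ 1.1 -1.8  1.9] turned 1.882 dq6 0.419 tau6 -0.445
t 25.87 F [ 1.1 -1.8  2.1] M [-0.137 -0.095  0.083] Mz [0.08] pos [509.9 -29.3  40.1] yaw [ 3.1412e+00 -4.0000e-04 -1.9400e-01] turned 1.885 w 10.0 q6 1.56
```

Call:
send_rows(
  targets=[
    [[0,0,2,0,0,0,1],[0,0,4,0,0,0,1]],
  ],
)

```text
time: 26.03
tool_pos: [509.9, -29.3, 40.1]
tcp_rot: [3.141, -0.0, -0.261]
contact_force: [1.3, -0.7, 2.6]
grip_width: 10.0
```

```bash
python3 m.py 1
```

```text
now Mz [-0.28  -0.108  0.16 ] F [ 1.3 -0.7  2.6] turned 1.952 dq6 0.419 tau6 -0.439
t 26.08 F [ 1.  -2.   2.9] M [-0.215 -0.07   0.097] Mz [0.1] pos [510.  -29.3  40.1] yaw [ 3.1412e+00 -5.0000e-04 -2.6370e-01] turned 1.954 w 9.6 q6 1.63
```

Call:
send_rows(
  targets=[
    [[0,0,2,0,0,-0.1,1],[0,0,4,0,0,-0.2,1]],
  ],
)

```text
time: 26.25
tool_pos: [509.9, -29.3, 40.2]
tcp_rot: [3.141, -0.0, -0.331]
contact_force: [2.3, -1.7, 0.7]
grip_width: 9.5
```

```bash
python3 m.py 1
```

```text
now Mz [-0.288 -0.239  0.159] F [ 2.3 -1.7  0.7] turned 2.022 dq6 0.42 tau6 -0.425
t 26.3 F [ 1.4 -1.6  1.3] M [-0.285 -0.156  0.112] Mz [0.11] pos [509.9 -29.4  40.1] yaw [ 3.1411e+00 -4.0000e-04 -3.3360e-01] turned 2.024 w 9.8 q6 1.7
```

Call:
send_rows(
  targets=[
    [[0,0,2,0,0,0,1],[0,0,4,0,0,0,1]],
  ],
)

```text
time: 26.47
tool_pos: [509.9, -29.4, 40.1]
tcp_rot: [3.141, -0.0, -0.401]
contact_force: [2.6, -2.3, 1.2]
grip_width: 9.7
```

```bash
python3 m.py 1
```

```text
now Mz [-0.341 -0.079  0.271] F [ 2.6 -2.3  1.2] turned 2.091 dq6 0.421 tau6 -0.403
t 26.52 F [ 1.9 -2.1  1.2] M [-0.311 -0.062  0.113] Mz [0.11] pos [509.9 -29.4  40.1] yaw [ 3.1411e+00 -4.0000e-04 -4.0330e-01] turned 2.094 w 9.9 q6 1.77
```

Call:
send_rows(
  targets=[
    [[0,0,2,0,0,0,1],[0,0,4,0,0,0,1]],
  ],
)

```text
time: 26.68
tool_pos: [509.9, -29.4, 40.2]
tcp_rot: [3.141, -0.001, -0.471]
contact_force: [2.2, -1.7, 0.9]
grip_width: 10.0
```

```bash
python3 m.py 1; python3 -c "
from h import *
s=capture('side');crop(s,165,245,270,350,7,'n11.png')"
```

```text
now Mz [-0.313 -0.104  0.243] F [ 2.2 -1.7  0.9] turned 2.161 dq6 0.42 tau6 -0.384
t 26.73 F [ 1.3 -2.4  0.9] M [-0.328 -0.098  0.203] Mz [0.2] pos [509.9 -29.4  40.2] yaw [ 3.1411e+00 -5.0000e-04 -4.7310e-01] turned 2.164 w 9.6 q6 1.84
```

View pics/n11.png

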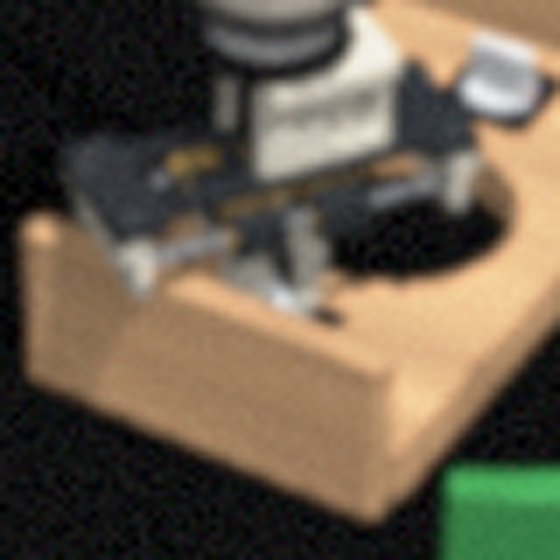

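Call:
send_rows(
  targets=[
    [[0,0,2,0,0,0,1],[0,0,4,0,0,0,1]],
  ],
)

```text
time: 26.95
tool_pos: [509.9, -29.5, 40.2]
tcp_rot: [3.141, -0.001, -0.541]
contact_force: [2.3, -2.0, 1.7]
grip_width: 9.7
```

```bash
python3 m.py 2
```

```text
now Mz [-0.438 -0.036  0.272] F [ 2.3 -2.   1.7] turned 2.231 dq6 0.421 tau6 -0.346
t 27.05 F [ 1.1 -3.   2.3] M [-0.465 -0.044  0.155] Mz [0.17 0.14] pos [509.9 -29.5  40.1] yaw [ 3.141e+00 -4.000e-04 -5.405e-01] turned 2.231 w 9.8 q6 1.9
```

Call:
send_rows(
  targets=[
    [[0,0,2,0,0,0,1],[0,0,4,0,0,0,1]],
  ],
)

```text
time: 27.22
tool_pos: [509.9, -29.5, 40.2]
tcp_rot: [3.141, -0.001, -0.611]
contact_force: [2.1, -3.2, 1.2]
grip_width: 9.9
```

```bash
python3 m.py 2
```

```text
now Mz [-0.557 -0.051  0.375] F [ 2.1 -3.2  1.2] turned 2.301 dq6 0.421 tau6 -0.297
t 27.32 F [ 1.2 -4.4  2.3] M [-0.552 -0.012  0.206] Mz [0.25 0.17] pos [509.9 -29.6  40.1] yaw [ 3.141e+00 -6.000e-04 -6.105e-01] turned 2.301 w 10.0 q6 1.97
```

Call:
send_rows(
  targets=[
    [[0,0,2,0.2,0.2,0,1],[0,0,4,0.3,0.3,0,1]],
  ],
)

```text
time: 27.48
tool_pos: [509.9, -29.6, 40.1]
tcp_rot: [3.141, -0.0, -0.681]
contact_force: [1.1, -2.2, 3.3]
grip_width: 9.7
```

```bash
python3 m.py 3
```

```text
now Mz [-0.24  -0.042  0.379] F [ 1.1 -2.2  3.3] turned 2.371 dq6 0.416 tau6 -0.252
t 27.63 F [ 0.8 -2.4  4. ] M [-0.319  0.079  0.216] Mz [0.31 0.18 0.16] pos [509.9 -29.7  40.1] yaw [ 3.1413e+00 -2.0000e-04 -6.7990e-01] turned 2.37 w 9.5 q6 2.04
```

Call:
send_rows(
  targets=[
    [[0,0,2,0,0,0,1],[0,0,4,0,0,0,1]],
  ],
)

```text
time: 27.8
tool_pos: [509.9, -29.7, 40.1]
tcp_rot: [3.141, -0.0, -0.751]
contact_force: [-0.2, -3.8, 3.6]
grip_width: 10.0
```

```bash
python3 m.py 3
```

```text
now Mz [-0.437  0.038  0.425] F [-0.2 -3.8  3.6] turned 2.442 dq6 0.42 tau6 -0.201
t 27.95 F [ 0.3 -2.8  4.1] M [-0.366  0.104  0.259] Mz [0.33 0.22 0.23] pos [509.9 -29.7  40.1] yaw [ 3.1412e+00 -3.0000e-04 -7.5010e-01] turned 2.441 w 9.9 q6 2.11
```

Call:
send_rows(
  targets=[
    [[0,0,0,0,0,0,0.7],[0,0,0,0,0,0,0.5],[0,0,0,0,0,0,0.4],[0,0,0,0,0,0,0.35],[0,0,0,0,0,0,0.35]],
  ],
)

```text
time: 28.37
tool_pos: [509.6, -29.5, 39.7]
tcp_rot: [3.141, 0.001, -0.753]
contact_force: [-0.4, 0.2, -0.6]
grip_width: 29.4
```

```bash
python3 m.py 1
```

```text
now Mz [0.039 0.145 0.004] F [-0.4  0.2 -0.6] turned 2.443 dq6 0.003 tau6 -0.006
t 28.42 F [-0.4  0.5  0.4] M [0.043 0.151 0.017] Mz [0.02] pos [509.7 -29.5  39.8] yaw [ 3.1411e+00  4.0000e-04 -7.5260e-01] turned 2.443 w 29.8 q6 2.12
```

Fingers are free of the wing; raise straight up, then away past the leg.

Call:
send_rows(
  targets=[
    [[0,0,0,0,0,-10,0.35],[0,0,0,0,0,-30,0.35],[0,0,0,0,0,-60,0.35],[0,0,0,0,0,-95,0.35],[0,0,0,0,0,-130,0.35]],
  ],
)

```text
time: 28.83
tool_pos: [509.4, -29.5, 171.9]
tcp_rot: [3.141, 0.001, -0.753]
contact_force: [1.3, 0.0, -0.3]
grip_width: 30.0
```

```bash
python3 go.py 525 -260 180 -.75
```

```text
t 28.83 pos [509.4 -29.5 171.9] rot [ 3.1409e+00  5.0000e-04 -7.5270e-01] q [-0.21  0.37  1.65 -0.    1.13  2.12] F [ 1.3  0.  -0.3] M [-0.028  0.147  0.   ] w 30.0
shift [169.  157.6  -8.1] turn [ 0.04  0.03 -0.15]
```

Call:
send_rows(
  targets=[
    [[0,0,0,25,23,-5,0.35],[0,0,0,52,48,-10,0.35],[0,0,0,80,75,-10,0.35],[0,0,0,108,101,-10,0.35],[0,0,0,136,127,-10,0.35]],
  ],
)

```text
time: 29.25
tool_pos: [522.2, -216.9, 181.3]
tcp_rot: [-3.141, -0.001, -0.752]
contact_force: [1.2, 0.0, 0.2]
grip_width: 30.2
```

Call:
send_rows(
  targets=[
    [[0,0,0,20,18,0,0.35],[0,0,0,33,30,0,0.35],[0,0,0,33,30,0,0.35]],
  ],
)

```text
time: 29.5
tool_pos: [525.6, -263.5, 180.5]
tcp_rot: [3.141, -0.002, -0.756]
contact_force: [-0.8, 0.2, 0.3]
grip_width: 29.7
```

```bash
python3 - <<'E'
from h import *
t=capture('top');s=capture('side')
a=cv2.resize(t[180:260,310:390],None,fx=5,fy=5,interpolation=cv2.INTER_CUBIC);b=cv2.resize(s[175:255,270:350],None,fx=5,fy=5,interpolation=cv2.INTER_CUBIC)
save(np.hstack([a,b]),'end.png');save(np.hstack([t[::1,::1],s])[:, :][::2,::2],'endall.png')
E
```

```text
(no output)
```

View pics/end.png

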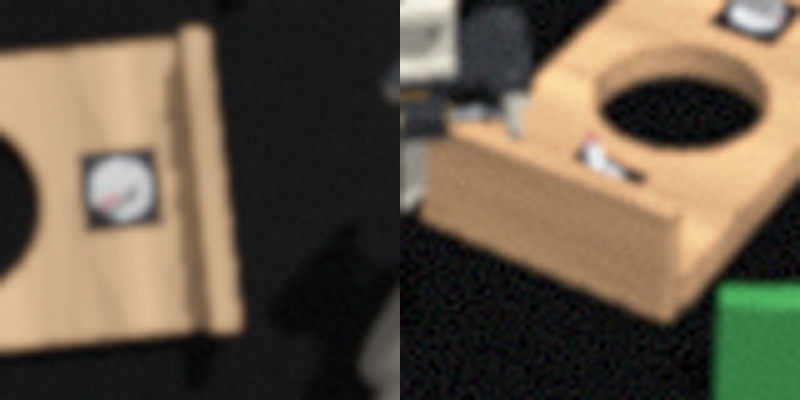

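View pics/endall.png

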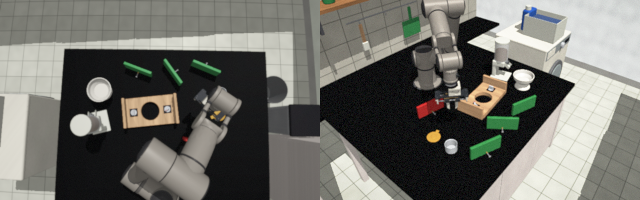

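The pointer has turned clockwise to lower left of the cam's middle (crop (110,200) against (120,190)), which matches about 2.4 rad. The leg sits flush and nothing else has moved. Handing in.

```bash
python3 -c "
from plant import *
o=get_obs();print(o['time'],o['contact_force'],o['dq'].round(3));print(close_job())"
```

```text
29.6 [ 0.1901778  -0.06641461 -0.03602567] [ 0.031 -0.012  0.021  0.004 -0.003  0.003]
the job is handed in; nothing more can be done
None
```

The leg is fitted and the cam lock is firmly tight. I handed the job in at about 29.6 s of the 72 s allowed, with the gripper touching nothing.

- **Leg:** I pinched the bamboo leg and slid its stud into the hole until it met the board at about 7 N. It was flush in both cameras before I let go.
- **Cam:** I turned the wing clockwise by about 2.44 rad. The turning moment was then about 0.25 to 0.27 N m above free turning, inside the 0.2 to 0.3 band. I opened the fingers there and went no further.
- **Last check:** the pictures show the leg flush and the red pointer at the lower left of the cam, which fits the angle turned. By eye, the feeder, canister, tin, lid and the green and red look-alikes look unmoved. The force on the tool was about zero.
- **What disagreed:** the two cameras differed by up to 2 mm on the leg's sideways offset. I steered for the middle and went in slowly by feel, and the stud entered without resistance. The network's guesses for the wing position were poor, so I used the cam's black flange in the top picture instead. I judged the tightness from two noisy signals, the wrist moment and the last joint's torque, and they agreed to about 0.02 N m.

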